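# Hang the palm sander on the tool balancer

## Task

Hang the little orange sander on the bench tool balancer: pull the balancer's sprung hook down by its black handle, swing it across so that the hook goes through the sander's wire bail without being forced against it, and ease it back up under control, never letting it fly up, until the sander hangs clear of its cup and the hook is fully home. Then push the red lock lever on the head fully down, let go, and leave the sander hanging still and the other things on the bench where they lie.

Things in the scene. Friction and masses are not known exactly. Their poses are not given: they have to be found in the camera images.
- balancer: Fixed tool balancer: blue foot 132 mm wide, steel column 26 mm. Origin: column axis at bench height, z up. A blue jib reaches 170 mm from the column toward the robot; the head at its end is a tube 41 mm wide, 326 to 446 mm above the bench. Rod, handle and hook hang right under it: the handle can only be taken by a gripper leaning back to the robot, 25 to 50 degrees from vertical.
- jib (a joint): Swing of the jib about the column, rad, light friction. 0: jib along the stand's -x; growing turns anticlockwise seen from above, carrying the hook toward the stand's -y. Starts between -0.65 and -0.35, limits +-0.9. The hook runs on a circle of 170 mm radius about the column axis, over the sander's cup.
- hook_rod (a joint): How far the sprung rod is pulled straight down, m: 0 fully up (home, at a stop), 0.10 fully down. Its net pull up is about 7 N at home and 12 N fully down; let go, it would fly up.
- hook_grip (a point): Centre of the rod's handle: upright black cylinder 22 mm across, 40 mm tall, with an orange disc 28 mm across and 4 mm thick at each end. 230 mm above the bench when home; the head's underside is 96 mm above it, between them only the 10 mm rod and a 28 mm collar just under the head. z up; x along the jib to the column; y across it.
- hook: Origin: where the bar's axis rests in the hook: 64 mm below hook_grip, same axes. The hook is a J of 6 mm wire in this frame's y-z plane: underside 9 mm below the origin, tip 13 mm to the -y side with its top 14 mm above it, shank on the +y side, inner face 8 mm out, sloping in to the rod's axis from 17 to 30 mm above. It opens to -y, toward the sander; the tip must pass under the bail's bar.
- sander_center (a point): Little palm sander, 48 mm across, body 60 mm tall (black pad, grey waist, orange top), about 0.3 kg, loose, upright in the cup. This point: on its axis, 30 mm above its foot. z up. In the cup its foot is 18 mm above the bench; it has 1.5 mm of play all round, so it leans a little when pushed and then resists.
- bail_pivot (a point): Middle between the bail's two pivots, on the sander's axis, 56 mm above its foot. The bail: arch of 6 mm wire, top bar's axis 52 mm from the pivots, legs 36 mm apart, window 45 mm high and 30 mm wide. It turns about this point's x (about toward the column), so stiffly that it keeps its lean: up to 0.3 rad either way, not reported - the bar may be 15 mm off along y. Find it by touch or sight.
- tool_rest: Fixed steel strap round the column with a black cup at its outer end. Origin: column axis at bench height; the cup is at -170 mm along its x. Cup: 61 mm outside, 51 mm inside, floor 18 mm and rim 44 mm above the bench. The sander must rise 26 mm to come clear; with the hook home its foot hangs about 58 mm above the bench.
- lock_lever (a joint): Lock lever on the +y side of the head, rad: 0 to 0.12 at the start (0 is 0.4 rad above level), 0.8 fully down against a stop (0.4 rad below level, a tooth under the rod's collar). Stays where it is left; takes about 2 N at the pad. Pivot: 26 mm to the +y side of the head's axis, 328 mm above the bench, turning about the jib's length.
- lever_pad (a point): Middle of the upper face of the lever's red pad, 51 mm out from the pivot; pad 26 mm long, 18 mm wide. It moves with the lever: about 351 mm above the bench when raised, 311 mm fully down. The head's tube beside it rises to 446 mm.
- edge_plane: Bystander: small blue and black edge trimmer, 28x58x20 mm, loose on the bench; not to be moved. Origin: centre of its underside.
- beeswax: Bystander: worn cake of yellow beeswax, 38x53x24 mm, loose on the bench; not to be moved. Origin: centre of its underside.
- awl: Bystander: stitching awl with brown haft, 23x108x24 mm, loose on the bench; not to be moved. Origin: centre of its underside.
- thread_spool_1: Bystander: spool of cream thread, 48x48x52 mm, loose on the bench; not to be moved. Origin: centre of its underside.
- spring_clip: Bystander: bright spring clip, 20x31x18 mm, loose on the bench; not to be moved. Origin: centre of its underside.
Things that resemble listed ones, but are neither listed nor needed, are in the scene too. What is shaped like the tool_rest but brown is not meant.

How it is judged:
By the outcome, as a careful person would: the job done as asked, in the order asked, and still so for the second after the job is handed in, with the robot touching nothing.
It also fails if it takes over 64 s, if anything falls off the work surface, if the arm or the gripper's body presses on something with over 40 N, if the wrist force passes 120 N, or if a joint passes its speed limit or range.

## Robot

A 6-joint arm with a two-finger parallel gripper is mounted at the origin on a cart in front of the work surface, level with it; the furniture and walls round the work are solid. World frame = base frame: x ahead of the robot, y to its left, z up, the work surface at z = 0. Lengths are in m, angles in rad, forces in N, time in s.
With the tool pointing down it reaches from about 0.375 to 0.975 m from the base axis. Payload 3.8 kg.
Tool frame: the origin (TCP) lies between the finger pads; the fingertips stand 25 mm ahead of it and the grasp point (between the pads) lies 6 mm ahead of it; z points along the fingers, y is the line along which they close (so a half turn about z gives the same grasp; the last joint's range is limited). The gripper opens to 85 mm and grips with 20 to 120 N. Pads are 22 mm wide; open, the fingers measure 114 mm over their backs; the gripper's body (76 mm by 85 mm) begins 54 mm behind the grasp point. The pads swing forward as they close: fully open they stand 13 mm farther back than shut.
Start: joints at [-1.234, 0.264, 1.604, -0, 1.274, -0.037], TCP at [0.246, -0.628, 0.233] pointing down, gripper open.
Joint ranges: [-2.63, 2.63], [-0.94, 2.18], [0.31, 2.57], [-1.31, 4.45], [0, 2.66], [-2.55, 2.55]. Speed limits (rad/s): [2.57, 2.57, 3.14, 3.14, 3.14, 3.14].

## Interface

Orientations are given as a unit quaternion [w, x, y, z].
In Python, from workcell import status, cams, ctrl gives the robot as it stands.
- The arm moves only by the tool step_arm, never from a script. Its argument "moves" is a list of rows, each a list of 7 numbers: the shift along the tool's x, y, z normalised to -1 to 1, where 1 is 0.3 m, then the turn, a rotation vector about the tool's x, y, z normalised to -1 to 1, where 1 is 360 degrees, then the opening, from 0 (shut) to 1 (fully open). In form: [[tx, ty, tz, ax, ay, az, jaw], ...]. A call has 1 to 20 rows; each row is the pose to reach, as a shift and turn from the pose commanded when the call began, along the tool's axes at that moment, turning the shorter way round; what a row does not reach only later rows make up. A row lasts 1/10 s, in which the tool goes at most 50 mm and 8.59 degrees, less where a joint would pass 70% of its speed; a pose out of reach is approached as far as the arm can. A call with a number of a shift or a turn outside -1 to 1 is refused whole. A call with a gripper value outside its range is refused whole. The fingers move at their own pace and stop on an object; "squeeze" is the grip in N (left out, the last holds). Time passes only in rows, so rows that repeat a pose let the fingers close. It gives the time, the measured TCP pose, the force, the opening and the grip force at its end, in the units of the state.
- status.observe(): the state, without advancing time (a new reading comes with each control period).
- cams.camera(name): name is "side" or "top"; returns (picture, depth): 400x640x3 uint8, red, green, blue; 400x640 float32, m along the optical axis (not along the pixel's ray), 0 where there is no reading.
- cams.camera_info(name): a dict with "vfov" (degrees; the focal length in pixels is half the picture's height over the tangent of half this angle, whatever the lens; pixels are square), "cx", "cy" (the principal point, pixels), "R" (3x3) and "t" (3): a world point X has camera coordinates R X + t. Camera axes: x right, y down, z forward; pixel columns grow to the right and rows downward; lengths in m; the calibration is good to about 2 mm. A picture is of the moment at which its call begins. camera_info takes no time and is no camera call.
- ctrl.finish_job(): hands the job in; it is judged then, once.
The state is a dict: "clock": time; "q": joint angles; "qd": joint speeds; "effort": joint torques, N m; "tcp_pos": TCP position; "orientation": TCP orientation; "ft_force": force on the tool from outside, world axes, zero at the start; "ft_torque": the same for the moment, N m; "finger_gap": opening from 0.0 (shut) to 1.0 (fully open); "grip_force": force on a finger pad.
Only numpy, scipy, OpenCV 4.12 (cv2) and the standard library are available. Lean on these libraries where they do the work, as an engineer would, in place of code of your own. Each camera call takes 0.05 s, during which the arm holds its last target. There are 200 camera calls.

## Working session

There is one attempt and no reset: what is moved stays moved. The work goes in short steps, Python scripts to look and compute and a tool call to move; the robot and the scene stay as the last step left them, time stands still between calls to the robot, and variables do not carry over. Pictures are saved under pics/ and viewed, at most 10 in all, crops included, and the job is handed in when it is done.

Besides the shell and the picture viewer there is one more tool, called by a JSON object that holds its "method" and its "body", one argument or row to a line. step_arm: Moves the arm, as the interface text tells. Its arguments: {"type":"object","properties":{"moves":{"type":"array"},"squeeze":{"type":"number"}},"required":["moves"]}

```bash
mkdir -p pics; ls
python3 - <<'E'
from workcell import status,cams
import cv2,numpy as np
s=status.observe();print({k:np.round(v,3).tolist() for k,v in s.items()})
for n in("side","top"):
    p,d=cams.camera(n);i=cams.camera_info(n);print(n,i)
    np.savez(f"{n}0.npz",p=p,d=d);cv2.imwrite(f"pics/{n}0.png",p[:,:,::-1])
E
```

```text
pics
{'clock': 0.0, 'q': [-1.234, 0.265, 1.605, -0.0, 1.274, -0.037], 'qd': [0.0, -0.0, -0.002, -0.001, -0.001, -0.001], 'effort': [0.001, -51.511, -36.731, 0.0, 0.013, -0.0], 'tcp_pos': [0.246, -0.628, 0.231], 'orientation': [-0.001, 0.983, 0.186, -0.0], 'ft_force': [-0.458, -0.204, 0.086], 'ft_torque': [0.042, -0.051, -0.014], 'grip_force': 0.0, 'finger_gap': 1.004}
side {'vfov': 54.70120513578251, 'cx': 318.0883269228098, 'cy': 196.53890383688102, 'R': array([[-0.93907799,  0.34326533,  0.01736221],
       [ 0.17019322,  0.50830008, -0.84419506],
       [-0.29860811, -0.78981006, -0.53575485]]), 't': array([0.48959505, 0.0814873 , 1.21538316])}
top {'vfov': 46.83756572554973, 'cx': 322.5054141780916, 'cy': 199.1613530521897, 'R': array([[-0.01075133, -0.99993779,  0.00297027],
       [-0.98266244,  0.01001566, -0.18513296],
       [ 0.18509169, -0.0049092 , -0.98270899]]), 't': array([-0.01663509,  0.59273061,  1.30328945])}
```

View pics/side0.png

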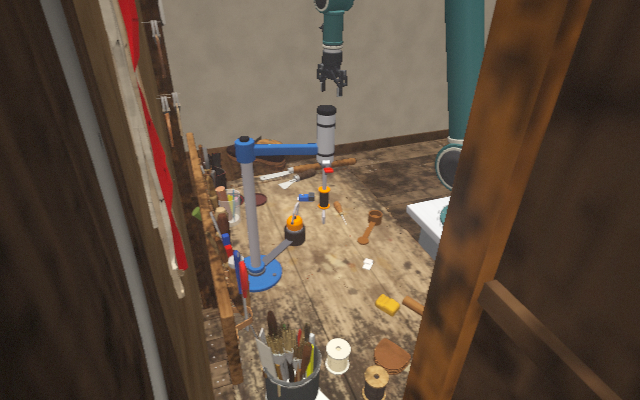

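View pics/top0.png

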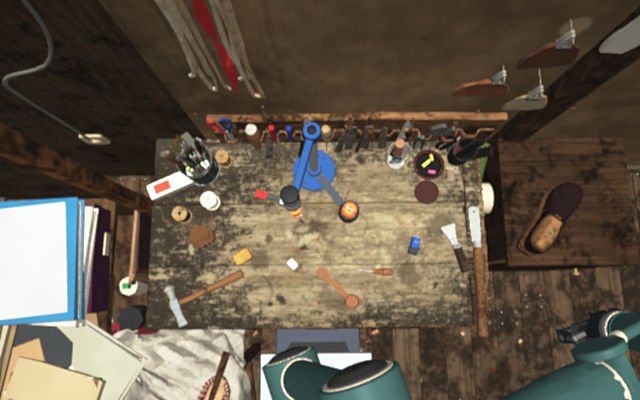

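```bash
cat > h.py <<'E'
import numpy as np,cv2
from workcell import cams,status
I={n:cams.camera_info(n) for n in("side","top")}
def f(n): return 200/np.tan(np.radians(I[n]["vfov"])/2)
def cloud(n,d):
    i=I[n];v,u=np.mgrid[:400,:640]
    c=np.stack([(u-i["cx"])/f(n)*d,(v-i["cy"])/f(n)*d,d],-1)
    return (c-i["t"])@i["R"]
def proj(n,X):
    i=I[n];c=np.asarray(X)@i["R"].T+i["t"];return np.stack([c[...,0]/c[...,2]*f(n)+i["cx"],c[...,1]/c[...,2]*f(n)+i["cy"]],-1)
def ray(n,u,v):
    i=I[n];return -i["R"].T@i["t"], i["R"].T@np.array([(u-i["cx"])/f(n),(v-i["cy"])/f(n),1])
def onz(n,u,v,z):
    o,r=ray(n,u,v);return o+r*(z-o[2])/r[2]
def tri(u1,u2):
    (a,r),(b,s)=ray("side",*u1),ray("top",*u2)
    k=np.linalg.lstsq(np.stack([r,-s],1),b-a,rcond=None)[0];p,q=a+k[0]*r,b+k[1]*s
    return (p+q)/2,np.linalg.norm(p-q)
E
python3 - <<'E'
from h import *
for n in("side","top"):
    z=np.load(n+"0.npz");p,d=z["p"],z["d"];X=cloud(n,d);print(n,-I[n]["R"].T@I[n]["t"],f(n))
    hsv=cv2.cvtColor(p,cv2.COLOR_RGB2HSV);H,S,V=[hsv[...,k].astype(int) for k in range(3)]
    ok=(d>0)&(abs(X[...,1])<.5)&(X[...,0]>.4)&(X[...,0]<1.2)
    for nm,m in dict(orange=(H>7)&(H<20)&(S>200)&(V>140),blue=(H>100)&(H<120)&(S>150),red=((H<5)|(H>175))&(S>190)&(V>120)).items():
        m=m&ok;c,l,st,ce=cv2.connectedComponentsWithStats(m.astype(np.uint8),connectivity=8)
        for k in range(1,c):
            if st[k,4]>8:
                P=X[l==k];print(nm,st[k].tolist(),ce[k].round(1),np.median(P,0).round(3),P.min(0).round(3),P.max(0).round(3))
    x0,y0,w,h=(215,90,140,200) if n=="side" else (270,110,110,130)
    cv2.imwrite(f"pics/{n}0c.png",cv2.resize(p[y0:y0+h,x0:x0+w,::-1],None,fx=4 if n=="top" else 3,fy=4 if n=="top" else 3,interpolation=cv2.INTER_CUBIC))
E
```

```text
side [0.80882261 0.75044084 0.71143815] 386.65464737039116
orange [320, 190, 10, 3, 12] [324.4 191.5] [0.533 0.06  0.253] [0.522 0.054 0.251] [0.541 0.063 0.255]
orange [318, 204, 11, 5, 24] [323.5 206.7] [0.534 0.059 0.21 ] [0.521 0.046 0.208] [0.542 0.064 0.215]
orange [287, 216, 15, 15, 125] [294.2 224.6] [ 0.563 -0.082  0.066] [ 0.541 -0.111  0.049] [ 0.58  -0.074  0.079]
blue [235, 138, 19, 8, 80] [243.9 142. ] [0.697 0.011 0.376] [ 0.675 -0.011  0.374] [0.713 0.022 0.381]
blue [254, 144, 63, 5, 199] [284.4 145.8] [0.613 0.029 0.365] [0.551 0.003 0.361] [0.676 0.05  0.369]
blue [299, 194, 9, 3, 15] [303.3 195.5] [ 0.467 -0.296  0.017] [ 0.455 -0.303  0.014] [ 0.48  -0.284  0.02 ]
blue [222, 233, 7, 9, 26] [224.9 236. ] [0.764 0.07  0.194] [0.757 0.063 0.184] [0.769 0.077 0.196]
blue [244, 257, 20, 14, 91] [251.8 264.5] [0.706 0.004 0.031] [ 0.674 -0.056  0.01 ] [0.714 0.024 0.036]
blue [249, 260, 32, 31, 502] [265.3 277.2] [0.675 0.037 0.012] [ 0.631 -0.019  0.006] [0.722 0.071 0.016]
red [119, 0, 20, 70, 679] [130.7  26.5] [0.847 0.209 0.635] [0.837 0.203 0.585] [0.853 0.238 0.
[... 482 characters left out ...]
] [0.76  0.276 0.275]
top [ 0.34104721 -0.01617254  1.39053764] 461.75736016382746
blue [220, 119, 12, 12, 31] [225.4 122.2] [0.757 0.226 0.269] [0.754 0.212 0.204] [0.76  0.235 0.282]
blue [293, 122, 42, 69, 1201] [311.5 162.5] [0.674 0.011 0.033] [ 0.544 -0.06   0.003] [0.784 0.064 0.441]
blue [286, 126, 6, 15, 45] [289.  131.6] [0.757 0.067 0.191] [0.755 0.063 0.116] [0.784 0.075 0.198]
blue [411, 238, 9, 10, 53] [414.6 242.4] [ 0.464 -0.295  0.016] [ 0.453 -0.309  0.01 ] [ 0.479 -0.285  0.024]
red [225, 54, 6, 14, 37] [227.4  61.4] [0.856 0.196 0.396] [0.844 0.192 0.38 ] [0.866 0.201 0.413]
red [269, 125, 5, 6, 18] [270.8 127.4] [0.764 0.115 0.199] [0.757 0.109 0.19 ] [0.774 0.121 0.2  ]
```

View pics/side0c.png

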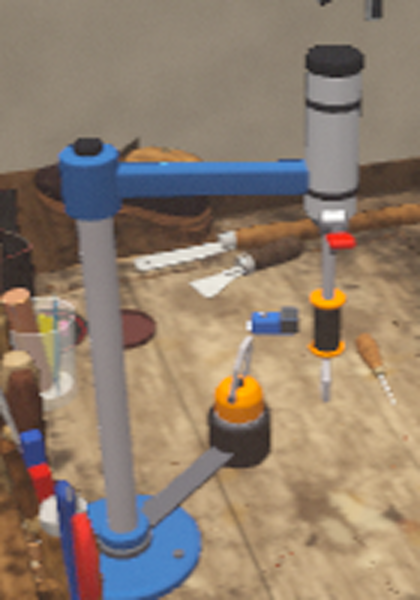

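View pics/top0c.png

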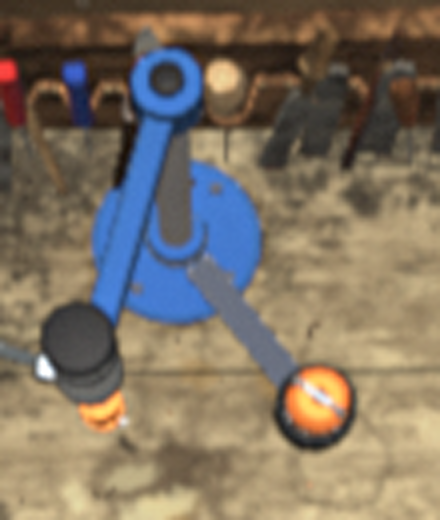

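Run:
```python
from h import *
from scipy.optimize import least_squares
D={n:np.load(n+"0.npz") for n in I}
def msk(n,lo,hi):
    return cv2.inRange(cv2.cvtColor(D[n]["p"],cv2.COLOR_RGB2HSV),np.array(lo),np.array(hi))>0
def circ(P,r=None):
    g=lambda a:np.hypot(P[:,0]-a[0],P[:,1]-a[1])-(r or a[2])
    s=least_squares(g,[*P.mean(0)[:2],r or .05],loss="soft_l1",f_scale=.002);return s.x.round(4),np.abs(s.fun).mean().round(4)
for n in I:
    X=cloud(n,D[n]["d"]);d=D[n]["d"]>0
    # steel column, foot boundary
    m=d&(X[...,2]>.08)&(X[...,2]<.33)&(np.hypot(X[...,0]-.685,X[...,1])<.05);print(n,"col",m.sum(),circ(X[m],.013))
    b=msk(n,(95,120,40),(125,255,255))&(X[...,2]<.03)&(np.hypot(X[...,0]-.68,X[...,1])<.09);print("foot box",X[b].min(0),X[b].max(0),np.median(X[b],0))
    m=d&(X[...,2]>.34)&(X[...,2]<.44)&(X[...,0]<.56)&(X[...,0]>.46)&(abs(X[...,1]-.05)<.05);print("head",m.sum(),circ(X[m],.0205),X[m][:,2].max())
    m=d&(X[...,2]>.21)&(X[...,2]<.25)&(X[...,0]<.56)&(X[...,0]>.46)&(abs(X[...,1]-.05)<.05);print("handle",m.sum(),circ(X[m],.0125))
    m=d&(X[...,2]>.15)&(X[...,2]<.2)&(X[...,0]<.58)&(X[...,0]>.46)&(abs(X[...,1]-.05)<.05);print("hookpts",X[m].round(3)[:12].tolist())
    m=d&(X[...,2]>.046)&(X[...,2]<.078)&(np.hypot(X[...,0]-.555,X[...,1]+.09)<.05);print("sander",m.sum(),circ(X[m],.024))
    m=d&(X[...,2]>.02)&(X[...,2]<.043)&(np.hypot(X[...,0]-.555,X[...,1]+.09)<.05);print("cup",m.sum(),circ(X[m],.0305))
    m=d&(X[...,2]>.085)&(X[...,2]<.15)&(np.hypot(X[...,0]-.555,X[...,1]+.09)<.06);print("bail",m.sum(),np.c_[X[m].round(3),np.argwhere(m)[:,::-1]].tolist())
print("cap top",onz("top",290,193.75,.446))
print("bail tri",tri((297.3,203.3),(350,209.6)))
```

```text
side col 1004 (array([0.6923, 0.0017, 0.013 ]), np.float64(0.0008))
foot box [ 0.63101774 -0.05621307  0.00182586] [0.72177334 0.07093796 0.0299314 ] [0.67770895 0.03422098 0.01198926]
head 875 (array([0.5288, 0.0464, 0.0205]), np.float64(0.0013)) 0.4398774496534943
handle 137 (array([0.5282, 0.047 , 0.0125]), np.float64(0.0009))
hookpts [[0.531, 0.049, 0.198], [0.529, 0.051, 0.199], [0.531, 0.051, 0.197], [0.53, 0.054, 0.198], [0.533, 0.054, 0.196], [0.531, 0.057, 0.198], [0.532, 0.054, 0.193], [0.529, 0.053, 0.192], [0.528, 0.037, 0.178], [0.533, 0.056, 0.192], [0.531, 0.058, 0.192], [0.528, 0.055, 0.19]]
sander 186 (array([ 0.5558, -0.1025,  0.024 ]), np.float64(0.0025))
cup 158 (array([ 0.5568, -0.101 ,  0.0305]), np.float64(0.002))
bail 60 [[0.548, -0.104, 0.126, 297.0, 202.0], [0.546, -0.101, 0.128, 298.0, 202.0], [0.55, -0.098, 0.128, 297.0, 203.0], [0.546, -0.099, 0.126, 298.0, 203.0], [0.542, -0.102, 0.123, 299.0, 203.0], [0.554, -0.092, 0.129, 296.0, 204.0], [0.552, -0.09, 0.13, 297.0, 204.0], [0.548, -0.094, 0.126, 298.0, 204.0], [0.542, -0.104, 0.118, 299.0, 204.0], [0.55
[... 3154 characters left out ...]
[0.55, -0.098, 0.131, 350.0, 209.0], [0.55, -0.101, 0.127, 351.0, 209.0], [0.548, -0.099, 0.123, 350.0, 210.0], [0.548, -0.101, 0.126, 351.0, 210.0], [0.548, -0.104, 0.124, 352.0, 210.0], [0.545, -0.101, 0.125, 351.0, 211.0], [0.545, -0.104, 0.125, 352.0, 211.0], [0.546, -0.107, 0.121, 353.0, 211.0], [0.548, -0.111, 0.109, 354.0, 211.0], [0.543, -0.104, 0.12, 352.0, 212.0], [0.544, -0.107, 0.116, 353.0, 212.0], [0.544, -0.11, 0.115, 354.0, 212.0], [0.544, -0.113, 0.112, 355.0, 212.0], [0.542, -0.111, 0.11, 354.0, 213.0], [0.542, -0.113, 0.109, 355.0, 213.0]]
cap top [0.53112458 0.04677817 0.446     ]
bail tri (array([ 0.54875211, -0.09838448,  0.12597995]), np.float64(0.0004624103082537761))
```

```bash
cat >> h.py <<'E'
from scipy.spatial.transform import Rotation as Ro
def tool(yaw,th):
    z=np.array([np.sin(th)*np.cos(yaw),np.sin(th)*np.sin(yaw),-np.cos(th)]);y=np.array([np.sin(yaw),-np.cos(yaw),0])
    return np.stack([np.cross(y,z),y,z],1)
def state():
    s=status.observe();q=np.array(s["orientation"]);return s,np.array(s["tcp_pos"]),Ro.from_quat(q[[1,2,3,0]]).as_matrix()
def rows(targets,jaw,base=None):
    "targets: (grasp point world, R); prints rows relative to the present (or given) pose"
    s,p,R=state()
    if base: p,R=base
    print("t",s["clock"],"tcp",p.round(4),"F",np.round(s["ft_force"],1),"gap",round(s["finger_gap"],3),"grip",round(s["grip_force"],1),"q",np.round(s["q"],2))
    for g,T in targets:
        g=np.asarray(g)-.006*T[:,2]
        d=R.T@(g-p)/.3; a=Ro.from_matrix(R.T@T).as_rotvec()/(2*np.pi)
        print([*d.round(3).tolist(),*a.round(4).tolist(),jaw])
E
python3 - <<'E'
from h import *
g=np.array([.531,.0475,.230])
T=tool(-.4,np.radians(47))
rows([(g-.2*T[:,2]+[0,-.12,.03],T),(g-.13*T[:,2],T)],.7)
E
```

```text
t 0.1 tcp [ 0.2463 -0.6278  0.2316] F [-0.  -0.2  0.7] gap 1.001 grip 0.0 q [-1.23  0.26  1.61  0.    1.27 -0.04]
[1.2, -1.729, -0.56, -0.0507, 0.1239, 0.1159, 0.7]
[1.468, -1.981, -0.3, -0.0507, 0.1239, 0.1159, 0.7]
```

{"method": "step_arm", "body": {
  "moves": [
    [0.6,-0.86,-0.3,-0.025,0.06,0.058,0.7],
    [0.6,-0.86,-0.3,-0.025,0.06,0.058,0.7],
    [0.6,-0.86,-0.3,-0.025,0.06,0.058,0.7],
    [0.6,-0.86,-0.3,-0.025,0.06,0.058,0.7],
    [0.6,-0.86,-0.3,-0.025,0.06,0.058,0.7],
    [0.6,-0.86,-0.3,-0.025,0.06,0.058,0.7],
    [0.6,-0.86,-0.3,-0.025,0.06,0.058,0.7],
    [0.6,-0.86,-0.3,-0.025,0.06,0.058,0.7],
    [0.6,-0.86,-0.3,-0.025,0.06,0.058,0.7],
    [0.6,-0.86,-0.3,-0.025,0.06,0.058,0.7],
    [0.6,-0.86,-0.3,-0.025,0.06,0.058,0.7],
    [0.6,-0.86,-0.3,-0.025,0.06,0.058,0.7]
  ]
}}

```text
clock: 1.3
tcp_pos: [0.3195, -0.3232, 0.3219]
orientation: [0.041, 0.98, 0.001, 0.197]
ft_force: [-1.1, -0.1, 0.3]
finger_gap: 0.703
grip_force: 0.0
```

Run:
```python
from h import *
g=np.array([.531,.0475,.230])
T=tool(-.4,np.radians(47))
rows([(g-.13*T[:,2],T)],.7)
```

```text
t 1.3 tcp [ 0.3195 -0.3232  0.3219] F [-1.1 -0.1  0.3] gap 0.703 grip 0.0 q [-1.08 -0.43  2.13  0.33  1.19  0.4 ]
[0.395, -1.365, 0.043, -0.0249, 0.064, 0.0581, 0.7]
```

{"method": "step_arm", "body": {
  "moves": [
    [0.2,-0.7,0.0,-0.0125,0.032,0.029,0.7],
    [0.2,-0.7,0.0,-0.0125,0.032,0.029,0.7],
    [0.2,-0.7,0.0,-0.0125,0.032,0.029,0.7],
    [0.2,-0.7,0.0,-0.0125,0.032,0.029,0.7],
    [0.2,-0.7,0.0,-0.0125,0.032,0.029,0.7],
    [0.2,-0.7,0.0,-0.0125,0.032,0.029,0.7],
    [0.2,-0.7,0.0,-0.0125,0.032,0.029,0.7],
    [0.2,-0.7,0.0,-0.0125,0.032,0.029,0.7],
    [0.2,-0.7,0.0,-0.0125,0.032,0.029,0.7]
  ]
}}

```text
clock: 2.2
tcp_pos: [0.3773, -0.114, 0.3283]
orientation: [0.062, 0.948, -0.093, 0.297]
ft_force: [0.2, -0.4, -0.1]
finger_gap: 0.698
grip_force: 0.0
```

Run:
```python
from h import *
g=np.array([.531,.0475,.230])
T=tool(-.4,np.radians(47))
rows([(g-.13*T[:,2],T)],.7)
```

```text
t 2.2 tcp [ 0.3773 -0.114   0.3283] F [ 0.2 -0.4 -0.1] gap 0.698 grip 0.0 q [-0.41 -0.82  2.37  0.08  0.98  1.33]
[0.064, -0.696, 0.014, -0.0119, 0.032, 0.0288, 0.7]
```

{"method": "step_arm", "body": {
  "moves": [
    [0.064,-0.7,0.1,-0.012,0.032,0.029,0.7],
    [0.064,-0.7,0.1,-0.012,0.032,0.029,0.7],
    [0.064,-0.7,0.1,-0.012,0.032,0.029,0.7],
    [0.064,-0.7,0.1,-0.012,0.032,0.029,0.7],
    [0.064,-0.7,0.1,-0.012,0.032,0.029,0.7],
    [0.064,-0.7,0.1,-0.012,0.032,0.029,0.7],
    [0.064,-0.7,0.1,-0.012,0.032,0.029,0.7],
    [0.064,-0.7,0.1,-0.012,0.032,0.029,0.7],
    [0.064,-0.7,0.1,-0.012,0.032,0.029,0.7]
  ]
}}

```text
clock: 3.1
tcp_pos: [0.4581, 0.0294, 0.3209]
orientation: [0.058, 0.911, -0.162, 0.375]
ft_force: [0.5, -0.7, 0.6]
finger_gap: 0.697
grip_force: 0.0
```

Run:
```python
from h import *
g=np.array([.531,.0475,.230])
T=tool(-.4,np.radians(47))
rows([(g-.04*T[:,2],T),(g,T)],.7)
p,d=cams.camera("side");cv2.imwrite("pics/a1.png",cv2.resize(p[60:260,220:460,::-1],None,fx=3,fy=3,interpolation=cv2.INTER_CUBIC))
```

```text
t 3.1 tcp [0.4581 0.0294 0.3209] F [ 0.5 -0.7  0.6] gap 0.697 grip 0.0 q [ 0.34 -0.64  2.38 -0.62  0.85  2.55]
[-0.073, -0.142, 0.21, -0.0079, 0.0066, 0.0042, 0.7]
[-0.067, -0.135, 0.344, -0.0079, 0.0066, 0.0042, 0.7]
```

View pics/a1.png

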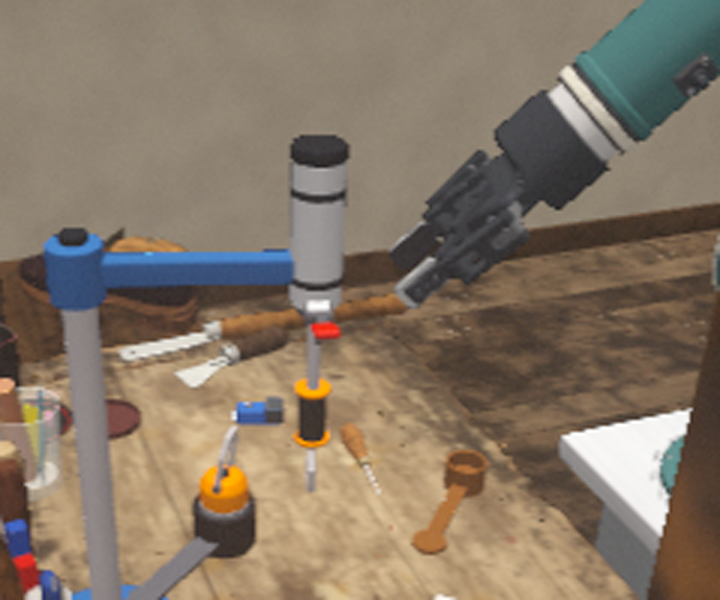

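{"method": "step_arm", "body": {
  "moves": [
    [0,0,0,0,0,-0.48,0.7],
    [0,0,0,0,0,-0.48,0.7],
    [0,0,0,0,0,-0.48,0.7],
    [0,0,0,0,0,-0.48,0.7],
    [0,0,0,0,0,-0.48,0.7],
    [0,0,0,0,0,-0.48,0.7],
    [0,0,0,0,0,-0.48,0.7],
    [0,0,0,0,0,-0.48,0.7],
    [0,0,0,0,0,-0.48,0.7],
    [0,0,0,0,0,-0.48,0.7],
    [0,0,0,0,0,-0.48,0.7],
    [0,0,0,0,0,-0.48,0.7],
    [0,0,0,0,0,-0.48,0.7],
    [0,0,0,0,0,-0.48,0.7],
    [0,0,0,0,0,-0.48,0.7],
    [0,0,0,0,0,-0.48,0.7],
    [0,0,0,0,0,-0.48,0.7],
    [0,0,0,0,0,-0.48,0.7],
    [0,0,0,0,0,-0.48,0.7],
    [0,0,0,0,0,-0.48,0.7]
  ]
}}

```text
clock: 5.15
tcp_pos: [0.4565, 0.0289, 0.3201]
orientation: [0.379, 0.223, 0.898, -0.033]
ft_force: [0.1, -0.2, -0.2]
finger_gap: 0.704
grip_force: 0.0
```

```bash
sed -i 's/y=np.array(\[np.sin(yaw),-np.cos(yaw),0\])/y=np.array([-np.sin(yaw),np.cos(yaw),0])/' h.py
python3 - <<'E'
from h import *
g=np.array([.531,.0475,.230])
T=tool(-.4,np.radians(47))
rows([(g-.1*T[:,2],T),(g-.04*T[:,2],T),(g,T)],.7)
E
```

```text
t 5.15 tcp [0.4565 0.0289 0.3201] F [ 0.1 -0.2 -0.2] gap 0.704 grip 0.0 q [ 0.34 -0.65  2.38 -0.62  0.85 -0.45]
[0.096, 0.144, 0.012, 0.0075, -0.0071, -0.0173, 0.7]
[0.087, 0.135, 0.212, 0.0075, -0.0071, -0.0173, 0.7]
[0.081, 0.129, 0.345, 0.0075, -0.0071, -0.0173, 0.7]
```

{"method": "step_arm", "body": {
  "moves": [
    [0.09,0.14,0.0,0.0075,-0.007,-0.017,0.7],
    [0.09,0.14,0.0,0.0075,-0.007,-0.017,0.7],
    [0.09,0.14,0.0,0.0075,-0.007,-0.017,0.7],
    [0.09,0.14,0.0,0.0075,-0.007,-0.017,0.7]
  ]
}}

```text
clock: 5.55
tcp_pos: [0.4581, 0.0777, 0.3062]
orientation: [0.391, 0.185, 0.898, -0.077]
ft_force: [0.9, -0.1, 0.6]
finger_gap: 0.7
grip_force: 0.0
```

Run:
```python
from h import *
g=np.array([.531,.0475,.230])
T=tool(-.4,np.radians(47))
rows([(g-.04*T[:,2],T),(g,T)],.7)
```

```text
t 5.55 tcp [0.4581 0.0777 0.3062] F [ 0.9 -0.1  0.6] gap 0.7 grip 0.0 q [ 0.58 -0.54  2.37 -0.83  0.96 -0.21]
[0.006, 0.002, 0.212, 0.0002, -0.0002, -0.001, 0.7]
[0.006, 0.001, 0.345, 0.0002, -0.0002, -0.001, 0.7]
```

{"method": "step_arm", "body": {
  "moves": [
    [0.004,0.001,0.05,0,0,-0.001,0.6],
    [0.004,0.001,0.1,0,0,-0.001,0.6],
    [0.004,0.001,0.15,0,0,-0.001,0.6],
    [0.004,0.001,0.2,0,0,-0.001,0.6],
    [0.004,0.001,0.25,0,0,-0.001,0.6],
    [0.005,0.001,0.28,0,0,-0.001,0.6],
    [0.005,0.001,0.31,0,0,-0.001,0.6],
    [0.005,0.001,0.34,0,0,-0.001,0.6],
    [0.005,0.001,0.34,0,0,-0.001,0.6]
  ]
}}

```text
clock: 6.45
tcp_pos: [0.5264, 0.0498, 0.2351]
orientation: [0.39, 0.182, 0.899, -0.079]
ft_force: [-0.6, 0.4, 0.4]
finger_gap: 0.597
grip_force: 0.0
```

Run:
```python
from h import *
g=np.array([.531,.0475,.230])
T=tool(-.4,np.radians(47))
rows([(g,T)],.7)
p,d=cams.camera("side");q,d=cams.camera("top")
a=cv2.resize(p[130:240,265:385,::-1],None,fx=4,fy=4,interpolation=cv2.INTER_CUBIC);b=cv2.resize(q[150:260,250:330,::-1],None,fx=4,fy=4,interpolation=cv2.INTER_CUBIC)
cv2.imwrite("pics/a2.png",np.hstack([a,b]))
```

```text
t 6.45 tcp [0.5264 0.0498 0.2351] F [-0.6  0.4  0.4] gap 0.597 grip 0.0 q [ 0.39 -0.35  2.4  -0.95  0.69 -0.14]
[0.001, -0.001, 0.004, 0.0002, -0.0002, 0.0001, 0.7]
```

View pics/a2.png

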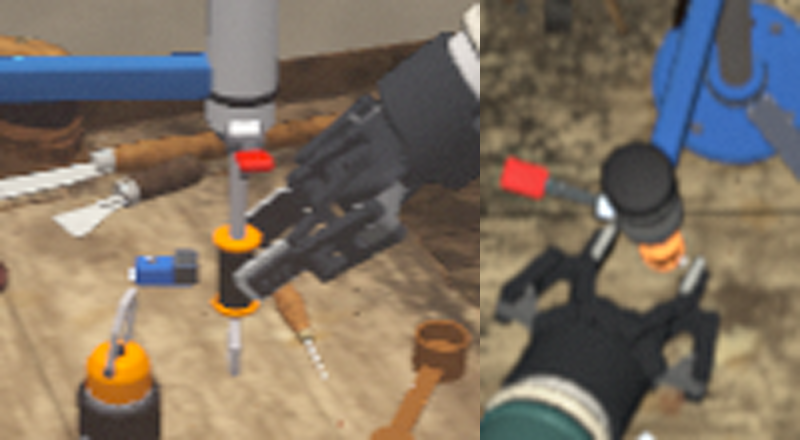

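{"method": "step_arm", "body": {
  "moves": [
    [0,0,0,0,0,0,0.3],
    [0,0,0,0,0,0,0.2],
    [0,0,0,0,0,0,0.2],
    [0,0,0,0,0,0,0.1],
    [0,0,0,0,0,0,0.1],
    [0,0,0,0,0,0,0.1],
    [0,0,0,0,0,0,0.1],
    [0,0,0,0,0,0,0.1]
  ],
  "squeeze": 50
}}

```text
clock: 7.35
tcp_pos: [0.526, 0.051, 0.2364]
orientation: [0.391, 0.181, 0.899, -0.078]
ft_force: [-7.6, 1.5, 2.9]
finger_gap: 0.223
grip_force: 54.1
```

```bash
cat > plan.py <<'E'
from h import *
C=np.array([.693,.0025])
def hk(phi,z):  # handle at angle phi (from column, toward -y), height
    return np.array([C[0]-.17*np.cos(phi),C[1]-.17*np.sin(phi),z])
E
python3 - <<'E'
from plan import *
s,p,R=state();g=p+.006*R[:,2];print("grasp",g, np.arctan2(C[1]-g[1],C[0]-g[0]),np.hypot(*(g[:2]-C)))
T=tool(-.4,np.radians(47))
rows([(g-[0,0,k],T) for k in (.02,.07)],.1)
p,d=cams.camera("side");q,d=cams.camera("top")
a=cv2.resize(p[130:240,265:385,::-1],None,fx=4,fy=4,interpolation=cv2.INTER_CUBIC);b=cv2.resize(q[150:260,250:330,::-1],None,fx=4,fy=4,interpolation=cv2.INTER_CUBIC)
cv2.imwrite("pics/a3.png",np.hstack([a,b]))
E
```

```text
grasp [0.5300961  0.04934955 0.23229134] -0.28003302869973906 0.16950681355223196
t 7.35 tcp [0.526  0.051  0.2364] F [-7.6  1.5  2.9] gap 0.223 grip 54.1 q [ 0.39 -0.35  2.4  -0.95  0.69 -0.14]
[0.049, -0.0, 0.045, 0.0005, 0.0, 0.0001, 0.1]
[0.171, -0.0, 0.159, 0.0005, 0.0, 0.0001, 0.1]
```

View pics/a3.png

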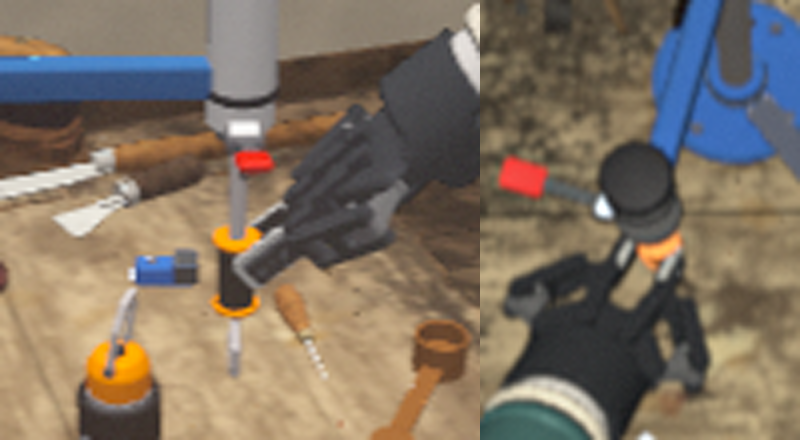

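{"method": "step_arm", "body": {
  "moves": [
    [0.012,0,0.011,0,0,0,0.1],
    [0.024,0,0.023,0,0,0,0.1],
    [0.037,0,0.034,0,0,0,0.1],
    [0.049,0,0.045,0,0,0,0.1],
    [0.049,0,0.045,0,0,0,0.1]
  ]
}}

```text
clock: 7.95
tcp_pos: [0.5262, 0.0512, 0.2168]
orientation: [0.391, 0.181, 0.899, -0.078]
ft_force: [-11.0, 2.8, 8.6]
finger_gap: 0.224
grip_force: 54.5
```

Run:
```python
from plan import *
T=tool(-.4,np.radians(47))
s,p,R=state();g=p+.006*R[:,2];print(g)
rows([(g-[0,0,k],T) for k in (.01,.048)],.1)
```

```text
[0.53021985 0.04953359 0.21268935]
t 7.95 tcp [0.5262 0.0512 0.2168] F [-11.    2.8   8.6] gap 0.224 grip 54.5 q [ 0.39 -0.32  2.42 -1.    0.66 -0.08]
[0.024, 0.0, 0.023, 0.0005, 0.0001, 0.0001, 0.1]
[0.117, -0.0, 0.109, 0.0005, 0.0001, 0.0001, 0.1]
```

{"method": "step_arm", "body": {
  "moves": [
    [0.021,0,0.005,0,0,0,0.1],
    [0.035,0,0.018,0,0,0,0.1],
    [0.05,0,0.032,0,0,0,0.1],
    [0.065,0,0.046,0,0,0,0.1],
    [0.08,0,0.06,0,0,0,0.1],
    [0.095,0,0.074,0,0,0,0.1],
    [0.11,0,0.088,0,0,0,0.1],
    [0.124,0,0.102,0,0,0,0.1],
    [0.124,0,0.102,0,0,0,0.1]
  ]
}}

```text
clock: 8.85
tcp_pos: [0.5265, 0.0528, 0.1722]
orientation: [0.394, 0.181, 0.898, -0.078]
ft_force: [-1.0, -1.6, 10.9]
finger_gap: 0.221
grip_force: 55.1
```

Run:
```python
from plan import *
s,p,R=state();g=p+.006*R[:,2];print(g,s["ft_force"],np.arctan2(C[1]-g[1],C[0]-g[0]),np.hypot(*(g[:2]-C)), s["q"])
p,d=cams.camera("side");X=cloud("side",d)
hsv=cv2.cvtColor(p,cv2.COLOR_RGB2HSV);m=cv2.inRange(hsv,(7,190,120),(22,255,255))>0
m&=(X[...,1]>-.03)&(X[...,1]<.1)&(X[...,0]>.48)&(X[...,0]<.58)&(X[...,2]>.1)
P=X[m];print(m.sum());[print(P[k].mean(0).round(3),P[k].min(0).round(3),P[k].max(0).round(3),k.sum()) for k in (P[:,2]>.165,P[:,2]<.155)]
```

```text
[0.53058027 0.05114824 0.16815766] [-1.00401068 -1.64358184 10.89641377] -0.29101797637562005 0.1695488754152436 [ 0.40056027 -0.24606114  2.46225114 -1.15651869  0.60998412  0.11478182]
67
[0.532 0.055 0.19 ] [0.518 0.043 0.187] [0.543 0.065 0.193] 42
[0.534 0.059 0.146] [0.52  0.046 0.143] [0.543 0.066 0.152] 25
```

Run:
```python
from plan import *
s,p,R=state();g0=p+.006*R[:,2]
v=g0[:2]-C;out=[]
for d in np.arange(1,7)*.06:
    Q=Ro.from_rotvec([0,0,d]).as_matrix()
    out.append((np.r_[C+Q[:2,:2]@v,.166],Q@R))
rows(out,.1)
```

```text
t 8.9 tcp [0.5265 0.0528 0.1724] F [-1.  -0.4 11.1] gap 0.219 grip 55.0 q [ 0.4  -0.25  2.46 -1.16  0.61  0.11]
[0.003, -0.035, 0.009, -0.007, 0.0, -0.0065, 0.1]
[-0.002, -0.069, 0.013, -0.0141, 0.0001, -0.0129, 0.1]
[-0.008, -0.102, 0.02, -0.0211, 0.0001, -0.0194, 0.1]
[-0.015, -0.135, 0.027, -0.0281, 0.0001, -0.0259, 0.1]
[-0.024, -0.168, 0.037, -0.0351, 0.0002, -0.0323, 0.1]
[-0.034, -0.199, 0.047, -0.0422, 0.0002, -0.0388, 0.1]
```

{"method": "step_arm", "body": {
  "moves": [
    [0.003,-0.035,0.009,-0.007,0,-0.0065,0.1],
    [-0.002,-0.069,0.013,-0.014,0,-0.013,0.1],
    [-0.008,-0.102,0.02,-0.021,0,-0.0195,0.1],
    [-0.015,-0.135,0.027,-0.028,0,-0.026,0.1],
    [-0.024,-0.168,0.037,-0.035,0,-0.0325,0.1],
    [-0.034,-0.199,0.047,-0.042,0,-0.039,0.1],
    [-0.034,-0.199,0.047,-0.042,0,-0.039,0.1]
  ]
}}

```text
clock: 9.6
tcp_pos: [0.5165, 0.0057, 0.1652]
orientation: [0.387, 0.045, 0.921, -0.014]
ft_force: [1.1, -1.3, 10.6]
finger_gap: 0.205
grip_force: 48.5
```

```bash
cat > sw.py <<'E'
from plan import *
import sys
def sw(ds,z,dr=0):
    s,p,R=state();g0=p+.006*R[:,2]
    v=g0[:2]-C;print("g",g0.round(4),"phi",np.arctan2(-v[1],-v[0]).round(4),"r",np.hypot(*v).round(4),"F radial/tang/z",s["ft_force"][:2]@v/np.hypot(*v),s["ft_force"][:2]@np.array([-v[1],v[0]])/np.hypot(*v),s["ft_force"][2])
    v=v*(1+dr/np.hypot(*v));out=[]
    for d,zz in zip(ds,np.broadcast_to(z,len(ds))):
        Q=Ro.from_rotvec([0,0,d]).as_matrix()
        out.append((np.r_[C+Q[:2,:2]@v,zz],Q@R))
    rows(out,.1)
E
python3 -c "
from sw import *
sw(np.arange(1,7)*.06,.166)"
```

```text
g [0.5208 0.0053 0.161 ] phi -0.0163 r 0.1722 F radial/tang/z -1.1372436996081086 1.2696339871252036 10.58142221138591
t 9.6 tcp [0.5165 0.0057 0.1652] F [ 1.1 -1.3 10.6] gap 0.205 grip 48.5 q [ 0.01 -0.4   2.56 -0.34  0.2  -1.16]
[-0.015, -0.035, -0.009, -0.0068, 0.0001, -0.0067, 0.1]
[-0.019, -0.07, -0.005, -0.0136, 0.0002, -0.0134, 0.1]
[-0.025, -0.104, 0.0, -0.0204, 0.0003, -0.0201, 0.1]
[-0.032, -0.138, 0.007, -0.0273, 0.0003, -0.0268, 0.1]
[-0.041, -0.171, 0.016, -0.0341, 0.0004, -0.0334, 0.1]
[-0.051, -0.204, 0.025, -0.0409, 0.0005, -0.0401, 0.1]
```

Run:
```python
from plan import *
s,p,R=state();g=p+.006*R[:,2]
yaw=np.arctan2(R[1,2],R[0,2]);th=np.arccos(-R[2,2]);print(yaw,np.degrees(th))
g2=C-.17*np.array([1,-.0163])
rows([(np.r_[g2,.163],tool(yaw,np.radians(t))) for t in (44,40,36,33)],.1)
```

```text
-0.08597885634816813 45.547763607956135
t 9.6 tcp [0.5165 0.0057 0.1652] F [ 1.1 -1.3 10.6] gap 0.205 grip 48.5 q [ 0.01 -0.4   2.56 -0.34  0.2  -1.16]
[-0.01, 0.001, 0.001, 0.0, 0.0043, -0.002, 0.1]
[-0.012, 0.001, 0.001, 0.0001, 0.0154, -0.002, 0.1]
[-0.013, 0.001, 0.001, 0.0002, 0.0265, -0.002, 0.1]
[-0.014, 0.001, 0.001, 0.0002, 0.0349, -0.002, 0.1]
```

{"method": "step_arm", "body": {
  "moves": [
    [-0.01,0,0.001,0,0.005,-0.002,0.1],
    [-0.011,0,0.001,0,0.01,-0.002,0.1],
    [-0.012,0,0.001,0,0.015,-0.002,0.1],
    [-0.012,0,0.001,0,0.02,-0.002,0.1],
    [-0.013,0,0.001,0,0.025,-0.002,0.1],
    [-0.014,0,0.001,0,0.03,-0.002,0.1],
    [-0.014,0,0.001,0,0.035,-0.002,0.1],
    [-0.014,0,0.001,0,0.035,-0.002,0.1]
  ],
  "squeeze": 35
}}

```text
clock: 10.4
tcp_pos: [0.5079, 0.0049, 0.1553]
orientation: [0.268, 0.042, 0.962, -0.013]
ft_force: [-25.0, 0.0, 11.0]
finger_gap: 0.099
grip_force: 12.0
```

```bash
python3 -c "
from sw import *
s,p,R=state();print(np.arctan2(R[1,2],R[0,2]),np.degrees(np.arccos(-R[2,2])))
sw(np.arange(1,9)*.05,.164)
p,d=cams.camera('side');X=cloud('side',d)
hsv=cv2.cvtColor(p,cv2.COLOR_RGB2HSV);m=cv2.inRange(hsv,(7,190,120),(22,255,255))>0
m&=(X[...,1]>-.04)&(X[...,1]<.1)&(X[...,0]>.48)&(X[...,0]<.58)&(X[...,2]>.1)
P=X[m];print(m.sum());[print(P[k].mean(0).round(3),k.sum()) for k in (P[:,2]>.165,P[:,2]<.16)]
"
```

```text
-0.09338709569559946 31.141499800091662
g [0.511  0.0046 0.1501] phi -0.0114 r 0.182 F radial/tang/z 24.988284002088196 0.2582552696520741 11.04922117964112
t 10.4 tcp [0.5079 0.0049 0.1553] F [-25.   0.  11.] gap 0.099 grip 12.0 q [-0.01 -0.32  2.41 -0.09  0.5  -1.43]
[-0.026, -0.031, -0.038, -0.0041, -0.0, -0.0068, 0.1]
[-0.03, -0.061, -0.035, -0.0082, -0.0001, -0.0136, 0.1]
[-0.035, -0.092, -0.032, -0.0123, -0.0001, -0.0204, 0.1]
[-0.042, -0.121, -0.028, -0.0165, -0.0001, -0.0272, 0.1]
[-0.05, -0.151, -0.023, -0.0206, -0.0001, -0.0341, 0.1]
[-0.059, -0.18, -0.018, -0.0247, -0.0002, -0.0409, 0.1]
[-0.069, -0.208, -0.011, -0.0288, -0.0002, -0.0477, 0.1]
[-0.08, -0.236, -0.004, -0.0329, -0.0002, -0.0545, 0.1]
63
[0.524 0.007 0.181] 41
[0.528 0.011 0.137] 22
```

Run:
```python
from h import *
p,d=cams.camera("side");q,e=cams.camera("top")
a=cv2.resize(p[165:245,285:360,::-1],None,fx=6,fy=6,interpolation=cv2.INTER_CUBIC);b=cv2.resize(q[175:255,290:345,::-1],None,fx=6,fy=6,interpolation=cv2.INTER_CUBIC)
cv2.imwrite("pics/a4.png",np.hstack([a,b]))
```

```text
(no output)
```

View pics/a4.png

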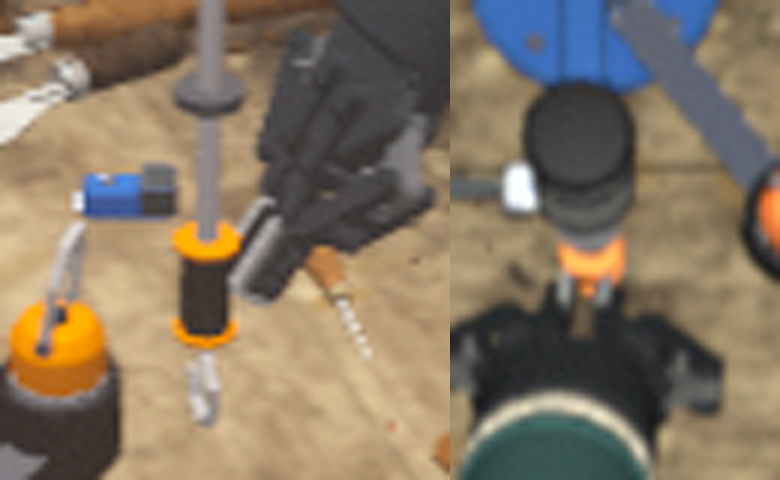

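{"method": "step_arm", "body": {
  "moves": [
    [-0.007,0,-0.011,0,0,0,0.1],
    [-0.014,0,-0.023,0,0,0,0.1],
    [-0.021,0,-0.034,0,0,0,0.1],
    [-0.028,0,-0.046,0,0,0,0.1],
    [-0.034,0,-0.057,0,0,0,0.1],
    [-0.034,0,-0.057,0,0,0,0.1]
  ]
}}

```text
clock: 11.15
tcp_pos: [0.5078, 0.005, 0.1757]
orientation: [0.269, 0.041, 0.962, -0.014]
ft_force: [-22.2, -0.0, 9.0]
finger_gap: 0.099
grip_force: 11.4
```

```bash
cat > dz.py <<'E'
from sw import *
sw([.001],.2)
p,d=cams.camera('side');X=cloud('side',d)
hsv=cv2.cvtColor(p,cv2.COLOR_RGB2HSV);m=cv2.inRange(hsv,(7,190,120),(22,255,255))>0
m&=(X[...,1]>-.04)&(X[...,1]<.1)&(X[...,0]>.48)&(X[...,0]<.58)&(X[...,2]>.1)
n,l,st,ce=cv2.connectedComponentsWithStats(m.astype(np.uint8),connectivity=8)
for k in range(1,n): print("disc",X[l==k].mean(0).round(4),st[k,4])
E
python3 dz.py
```

```text
g [0.5109 0.0047 0.1706] phi -0.012 r 0.1821 F radial/tang/z 22.16729875259546 0.30932814624209687 9.03866606816271
t 11.15 tcp [0.5078 0.005  0.1757] F [-22.2  -0.    9. ] gap 0.099 grip 11.4 q [-0.01 -0.35  2.39 -0.08  0.55 -1.44]
[-0.051, -0.001, -0.084, -0.0001, -0.0, -0.0001, 0.1]
disc [0.5248 0.0072 0.2016] 40
disc [0.5271 0.0097 0.1574] 19
```

{"method": "step_arm", "body": {
  "moves": [
    [-0.009,0,-0.014,0,0,0,0.1],
    [-0.018,0,-0.029,0,0,0,0.1],
    [-0.026,0,-0.043,0,0,0,0.1],
    [-0.035,0,-0.057,0,0,0,0.1],
    [-0.043,0,-0.072,0,0,0,0.1],
    [-0.052,0,-0.086,0,0,0,0.1],
    [-0.06,0,-0.1,0,0,0,0.1],
    [-0.069,0,-0.114,0,0,0,0.1],
    [-0.069,0,-0.114,0,0,0,0.1]
  ]
}}

```text
clock: 12.1
tcp_pos: [0.5077, 0.0051, 0.2162]
orientation: [0.27, 0.041, 0.962, -0.013]
ft_force: [-22.0, -1.6, 8.1]
finger_gap: 0.097
grip_force: 10.7
```

```bash
python3 dz.py
```

```text
g [0.5108 0.0048 0.2111] phi -0.0127 r 0.1822 F radial/tang/z 22.01550500875112 1.9024974025390604 8.091045538007867
t 12.1 tcp [0.5077 0.0051 0.2162] F [-22.   -1.6   8.1] gap 0.097 grip 10.7 q [-0.01 -0.39  2.35 -0.07  0.64 -1.45]
[0.019, -0.0, 0.031, -0.0001, -0.0, -0.0001, 0.1]
disc [0.5242 0.0068 0.2419] 42
disc [0.526  0.0102 0.1974] 24
```

{"method": "step_arm", "body": {
  "moves": [
    [-0.006,0,-0.01,0,0,0,0.1],
    [-0.012,0,-0.02,0,0,0,0.1],
    [-0.018,0,-0.03,0,0,0,0.1],
    [-0.02,0,-0.034,0,0,0,0.1]
  ]
}}

```text
clock: 12.55
tcp_pos: [0.5076, 0.0051, 0.2279]
orientation: [0.27, 0.041, 0.962, -0.013]
ft_force: [-20.4, -0.4, 7.1]
finger_gap: 0.102
grip_force: 10.0
```

```bash
python3 dz.py
```

```text
g [0.5107 0.0049 0.2228] phi -0.0129 r 0.1823 F radial/tang/z 20.438953383236807 0.6796502247640984 7.127577691121078
t 12.55 tcp [0.5076 0.0051 0.2279] F [-20.4  -0.4   7.1] gap 0.102 grip 10.0 q [-0.01 -0.41  2.33 -0.07  0.67 -1.45]
[0.04, -0.0, 0.065, -0.0001, -0.0, -0.0001, 0.1]
disc [0.5247 0.0077 0.2537] 46
disc [0.527  0.0107 0.2091] 23
```

{"method": "step_arm", "body": {
  "moves": [
    [-0.002,0,-0.003,0,0,0,0.1],
    [-0.004,0,-0.006,0,0,0,0.1],
    [-0.004,0,-0.006,0,0,0,0.1]
  ]
}}

```text
clock: 12.9
tcp_pos: [0.5074, 0.0052, 0.2288]
orientation: [0.269, 0.041, 0.962, -0.013]
ft_force: [-16.7, -0.4, 2.8]
finger_gap: 0.1
grip_force: 8.2
```

Run:
```python
from sw import *
s,p,R=state();yaw=np.arctan2(R[1,2],R[0,2])
h=np.array([.5225,.0045,.230])   # handle, r .17
T=tool(yaw,np.radians(46));T3=tool(yaw-.1,np.radians(46))
sw([0.001],.2)
rows([(p+.006*R[:,2]-.05*R[:,2],R),(h-.08*T[:,2],T),(h-.08*T3[:,2],T3)],.7)
```

```text
g [0.5105 0.0049 0.2237] phi -0.0132 r 0.1826 F radial/tang/z 16.73018049519052 0.6391580229844381 2.7666941291955855
t 12.9 tcp [0.5074 0.0052 0.2288] F [-16.7  -0.4   2.8] gap 0.1 grip 8.2 q [-0.01 -0.41  2.33 -0.07  0.67 -1.45]
[0.041, -0.0, 0.068, -0.0001, -0.0, -0.0001, 0.1]
t 12.9 tcp [0.5074 0.0052 0.2288] F [-16.7  -0.4   2.8] gap 0.1 grip 8.2 q [-0.01 -0.41  2.33 -0.07  0.67 -1.45]
[-0.0, 0.0, -0.167, 0.0, 0.0, 0.0, 0.7]
[0.028, 0.003, -0.254, 0.0001, -0.0409, 0.0011, 0.7]
[0.027, 0.023, -0.254, 0.0101, -0.0408, 0.0135, 0.7]
```

{"method": "step_arm", "body": {
  "moves": [
    [0.02,0,-0.012,0,0,0,0.1],
    [0.05,0,-0.03,0,0,0,0.1],
    [0.1,0,-0.06,0,0,0,0.3],
    [0.15,0,-0.09,0,0,0,0.6],
    [0.2,0,-0.12,0,-0.01,0,0.6],
    [0.2,0,-0.12,0,-0.016,0,0.6]
  ]
}}

```text
clock: 13.5
tcp_pos: [0.4414, 0.0115, 0.2321]
orientation: [0.325, 0.041, 0.945, -0.015]
ft_force: [-0.3, -0.1, -0.3]
finger_gap: 0.598
grip_force: 0.0
```

```bash
python3 - <<'E'
from sw import *
def circ(P,r):
    from scipy.optimize import least_squares
    return least_squares(lambda a:np.hypot(P[:,0]-a[0],P[:,1]-a[1])-r,P.mean(0)[:2]+[0,-.02 if 1 else 0],loss="soft_l1",f_scale=.002).x
p,d=cams.camera('side');X=cloud('side',d)
for z0,z1,r in((.335,.44,.0205),(.213,.247,.0115),(.26,.31,.005)):
    m=(d>0)&(X[...,2]>z0)&(X[...,2]<z1)&(np.hypot(X[...,0]-.525,X[...,1]-.003)<.03);v=circ(X[m],r);print(m.sum(),v,np.hypot(*(v-C)),np.arctan2(*(C-v)[::-1]))
s,p,R=state();print(s["ft_force"])
h=np.array([.5225,.0,.230]);yaw=-.2
T=tool(yaw,np.radians(38))
rows([(h-.08*T[:,2],T),(h,T)],.6)
E
python3 dz.py
```

```text
832 [0.52261162 0.00089357] 0.17039595559309176 0.009427787947568012
108 [0.52763102 0.02118569] 0.16642131344207223 -0.11251669961490827
82 [0.52457783 0.01042324] 0.16860844102500422 -0.04700926072578455
[-0.70891317 -0.22589444 -0.74258568]
t 13.55 tcp [0.441  0.0116 0.2313] F [-0.7 -0.2 -0.7] gap 0.601 grip 0.0 q [ 0.02 -0.67  2.5  -0.11  0.65 -1.39]
[-0.214, 0.005, -0.114, 0.0109, -0.0001, 0.0145, 0.6]
[-0.213, -0.014, 0.152, 0.0109, -0.0001, 0.0145, 0.6]
g [0.4447 0.0112 0.2265] phi -0.0352 r 0.2485 F radial/tang/z 0.7005257576511571 0.2506987066510177 -0.7425856779164882
t 13.55 tcp [0.441  0.0116 0.2313] F [-0.7 -0.2 -0.7] gap 0.601 grip 0.0 q [ 0.02 -0.67  2.5  -0.11  0.65 -1.39]
[0.054, -0.001, 0.07, -0.0001, -0.0, -0.0001, 0.1]
disc [0.5248 0.008  0.2541] 44
disc [0.5259 0.0112 0.2104] 18
```

{"method": "step_arm", "body": {
  "moves": [
    [-0.1,0.005,-0.1,0.005,0,0.007,0.6],
    [-0.213,0.012,-0.114,0.011,0,0.0145,0.6],
    [-0.213,0.012,-0.114,0.011,0,0.0145,0.6],
    [-0.213,0.005,-0.05,0.011,0,0.0145,0.6],
    [-0.213,0.0,0.01,0.011,0,0.0145,0.6],
    [-0.213,-0.003,0.06,0.011,0,0.0145,0.6],
    [-0.213,-0.006,0.1,0.011,0,0.0145,0.6],
    [-0.213,-0.007,0.13,0.011,0,0.0145,0.6],
    [-0.213,-0.007,0.15,0.011,0,0.0145,0.6],
    [-0.213,-0.007,0.15,0.011,0,0.0145,0.6]
  ]
}}

```text
clock: 14.6
tcp_pos: [0.5204, 0.0022, 0.2349]
orientation: [0.321, 0.095, 0.942, -0.033]
ft_force: [-0.7, -0.2, 0.2]
finger_gap: 0.599
grip_force: 0.0
```

Run:
```python
from sw import *
h=np.array([.5235,.002,.231]);T=tool(-.2,np.radians(38))
rows([(h,T)],.6)
```

```text
t 14.6 tcp [0.5204 0.0022 0.2349] F [-0.7 -0.2  0.2] gap 0.599 grip 0.0 q [ 0.06 -0.42  2.37 -0.3   0.57 -1.1 ]
[-0.0, 0.001, -0.003, -0.0003, -0.0008, -0.0001, 0.6]
```

{"method": "step_arm", "body": {
  "moves": [
    [0,0,0,0,0,0,0.3],
    [0,0,0,0,0,0,0.1],
    [0,0,0,0,0,0,0.05],
    [0,0,0,0,0,0,0.05],
    [0,0,0,0,0,0,0.05],
    [0,0,0,0,0,0,0.05],
    [0,0,0,0,0,0,0.05],
    [0,0,0,0,0,0,0.05]
  ],
  "squeeze": 60
}}

```text
clock: 15.4
tcp_pos: [0.52, 0.0024, 0.2367]
orientation: [0.322, 0.095, 0.941, -0.033]
ft_force: [-7.7, 2.1, 4.8]
finger_gap: 0.247
grip_force: 58.2
```

Run:
```python
from sw import *
s,p,R=state();g=p+.006*R[:,2]
print(np.degrees(np.arccos(-R[2,2])))
sw([.001],.2)
rows([(g-[0,0,k],R) for k in (.02,.064)],.05)
```

```text
37.82325076341086
g [0.5236 0.0016 0.232 ] phi 0.0051 r 0.1694 F radial/tang/z 7.719828156791683 -2.095737238278269 4.7563778984443505
t 15.4 tcp [0.52   0.0024 0.2367] F [-7.7  2.1  4.8] gap 0.247 grip 58.2 q [ 0.06 -0.43  2.37 -0.3   0.58 -1.1 ]
[0.065, -0.0, 0.084, -0.0001, -0.0, -0.0001, 0.1]
t 15.4 tcp [0.52   0.0024 0.2367] F [-7.7  2.1  4.8] gap 0.247 grip 58.2 q [ 0.06 -0.43  2.37 -0.3   0.58 -1.1 ]
[0.041, 0.0, 0.053, 0.0, 0.0, 0.0, 0.05]
[0.131, 0.0, 0.169, 0.0, 0.0, 0.0, 0.05]
```

{"method": "step_arm", "body": {
  "moves": [
    [0.02,0,0.012,0,0,0,0.05],
    [0.033,0,0.029,0,0,0,0.05],
    [0.047,0,0.046,0,0,0,0.05],
    [0.06,0,0.063,0,0,0,0.05],
    [0.073,0,0.08,0,0,0,0.05],
    [0.086,0,0.097,0,0,0,0.05],
    [0.1,0,0.115,0,0,0,0.05],
    [0.113,0,0.132,0,0,0,0.05],
    [0.126,0,0.149,0,0,0,0.05],
    [0.139,0,0.166,0,0,0,0.05],
    [0.139,0,0.166,0,0,0,0.05]
  ]
}}

```text
clock: 16.5
tcp_pos: [0.5201, 0.0031, 0.1741]
orientation: [0.325, 0.095, 0.94, -0.032]
ft_force: [-6.9, 1.4, 10.6]
finger_gap: 0.249
grip_force: 58.5
```

```bash
python3 dz.py; python3 -c "
from sw import *
sw(np.arange(1,9)*.05,.167)"
```

```text
g [0.5237 0.0024 0.1694] phi 0.0008 r 0.1693 F radial/tang/z 6.907285971910714 -1.4309384415894257 10.560042752878836
t 16.5 tcp [0.5201 0.0031 0.1741] F [-6.9  1.4 10.6] gap 0.249 grip 58.5 q [ 0.07 -0.35  2.45 -0.4   0.43 -0.99]
[-0.063, -0.001, -0.08, -0.0001, 0.0, -0.0001, 0.1]
disc [0.5271 0.0063 0.1918] 31
disc [0.5269 0.0097 0.1477] 17
g [0.5237 0.0024 0.1696] phi 0.0008 r 0.1693 F radial/tang/z 6.695690450546021 0.002192733296596496 9.81686847513661
t 16.55 tcp [0.5201 0.0031 0.1743] F [-6.7 -0.   9.8] gap 0.249 grip 58.5 q [ 0.07 -0.35  2.45 -0.4   0.43 -0.99]
[0.0, -0.028, 0.011, -0.0049, 0.0, -0.0063, 0.1]
[-0.006, -0.056, 0.016, -0.0098, 0.0, -0.0125, 0.1]
[-0.013, -0.083, 0.021, -0.0147, 0.0, -0.0188, 0.1]
[-0.021, -0.11, 0.028, -0.0197, 0.0, -0.025, 0.1]
[-0.03, -0.136, 0.035, -0.0246, 0.0, -0.0313, 0.1]
[-0.041, -0.162, 0.043, -0.0295, 0.0, -0.0376, 0.1]
[-0.052, -0.187, 0.052, -0.0344, 0.0, -0.0438, 0.1]
[-0.064, -0.211, 0.061, -0.0393, 0.0, -0.0501, 0.1]
```

{"method": "step_arm", "body": {
  "moves": [
    [0.004,-0.028,0.008,-0.005,0,-0.0063,0.05],
    [-0.002,-0.056,0.013,-0.01,0,-0.0125,0.05],
    [-0.009,-0.083,0.018,-0.0147,0,-0.0188,0.05],
    [-0.017,-0.11,0.025,-0.0197,0,-0.025,0.05],
    [-0.026,-0.136,0.032,-0.0246,0,-0.0313,0.05],
    [-0.037,-0.162,0.04,-0.0295,0,-0.0376,0.05],
    [-0.048,-0.187,0.049,-0.0344,0,-0.0438,0.05],
    [-0.06,-0.211,0.058,-0.0393,0,-0.05,0.05],
    [-0.06,-0.211,0.058,-0.0393,0,-0.05,0.05]
  ]
}}

```text
clock: 17.45
tcp_pos: [0.5303, -0.0567, 0.176]
orientation: [0.315, -0.088, 0.945, 0.024]
ft_force: [-20.4, -8.8, 9.6]
finger_gap: 0.248
grip_force: 59.9
```

```bash
sed -i 's/X\[...,1\]>-.04/X[...,1]>-.13/;s/X\[...,2\]>.1)/X[...,2]>.115)/;s/<.58/<.60/' dz.py; python3 dz.py
python3 - <<'E'
from h import *
p,d=cams.camera("side");q,e=cams.camera("top");np.savez("b.npz",p=p,d=d,q=q,e=e)
a=cv2.resize(p[155:245,260:350,::-1],None,fx=5,fy=5,interpolation=cv2.INTER_CUBIC);b=cv2.resize(q[165:255,305:375,::-1],None,fx=5,fy=5,interpolation=cv2.INTER_CUBIC)
cv2.imwrite("pics/a5.png",np.hstack([a,b]))
E
```

```text
g [ 0.5339 -0.0561  0.1712] phi 0.353 r 0.1696 F radial/tang/z 22.213793270044565 1.1475895321799208 9.602993976613252
t 17.45 tcp [ 0.5303 -0.0567  0.176 ] F [-20.4  -8.8   9.6] gap 0.248 grip 59.9 q [-0.35 -0.3   2.4   0.61  0.55 -2.55]
[-0.058, -0.001, -0.077, -0.0001, -0.0, -0.0001, 0.1]
disc [ 0.5356 -0.0518  0.1936] 32
disc [ 0.5369 -0.0473  0.15  ] 16
```

View pics/a5.png

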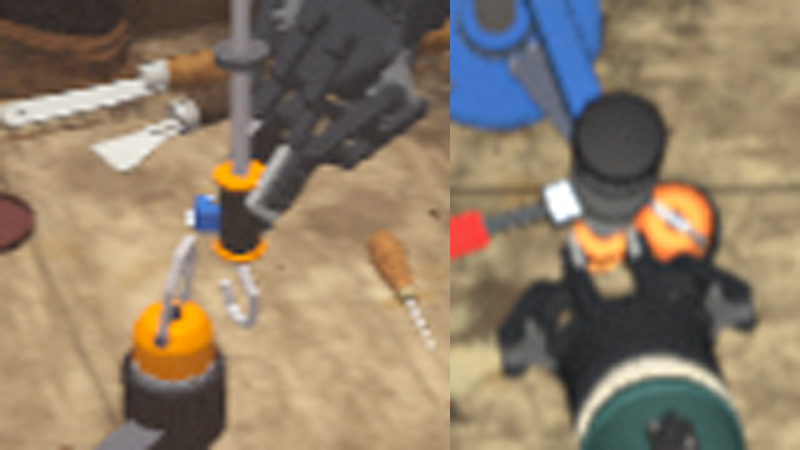

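Run:
```python
from sw import *
s,p,R=state();yaw=np.arctan2(R[1,2],R[0,2]);print(yaw,np.degrees(np.arccos(-R[2,2])),s["ft_force"],s["ft_torque"])
T=lambda y:tool(y,np.radians(37))
def gg(phi,z,r=.1705): return np.r_[C-r*np.array([np.cos(phi),np.sin(phi)]),z]
rows([(gg(.353,.169),T(yaw-.05)),(gg(.353,.167),T(yaw-.1))],.05)
```

```text
0.16936437869656154 36.85588208301412 [-19.69017565 -10.58328665   9.8490283 ] [-1.03322096  1.75746339 -1.04047436]
t 17.6 tcp [ 0.53   -0.0561  0.1756] F [-19.7 -10.6   9.8] gap 0.249 grip 60.1 q [-0.35 -0.3   2.4   0.61  0.54 -2.55]
[0.006, -0.002, 0.003, 0.0048, -0.0004, 0.0089, 0.05]
[0.009, -0.002, 0.009, 0.0096, -0.0003, 0.0153, 0.05]
```

{"method": "step_arm", "body": {
  "moves": [
    [0.004,-0.001,-0.001,0.003,0,0.005,0.05],
    [0.007,-0.002,-0.002,0.005,0,0.009,0.05],
    [0.007,-0.002,-0.002,0.005,0,0.009,0.05]
  ]
}}

```text
clock: 17.9
tcp_pos: [0.5297, -0.0558, 0.1768]
orientation: [0.317, -0.057, 0.946, 0.019]
ft_force: [-11.9, -3.4, 10.7]
finger_gap: 0.248
grip_force: 59.2
```

```bash
python3 dz.py
python3 - <<'E'
from sw import *
s,p,R=state();yaw=np.arctan2(R[1,2],R[0,2]);print(yaw,np.degrees(np.arccos(-R[2,2])),s["ft_force"],s["ft_torque"])
T=lambda y:tool(y,np.radians(37))
def gg(phi,z,r=.1705): return np.r_[C-r*np.array([np.cos(phi),np.sin(phi)]),z]
rows([(gg(.353,.167),T(yaw-.05)),(gg(.353,.167),T(yaw-.1))],.05)
E
```

```text
g [ 0.5333 -0.0554  0.172 ] phi 0.3477 r 0.1698 F radial/tang/z 12.352900703725624 -0.8622075331608845 10.732116422342276
t 17.9 tcp [ 0.5297 -0.0558  0.1768] F [-11.9  -3.4  10.7] gap 0.248 grip 59.2 q [-0.32 -0.31  2.41  0.55  0.51 -2.42]
[-0.056, -0.001, -0.074, -0.0001, -0.0, -0.0001, 0.1]
disc [ 0.5366 -0.051   0.1941] 31
disc [ 0.5358 -0.0466  0.1503] 19
0.11909765699865799 37.0765241032913 [-11.78489705  -3.72051573   9.90684313] [-0.36200748  0.76116694 -0.09451065]
t 17.95 tcp [ 0.5297 -0.0558  0.1768] F [-11.8  -3.7   9.9] gap 0.249 grip 59.1 q [-0.32 -0.31  2.41  0.55  0.51 -2.42]
[0.011, -0.003, 0.013, 0.0048, 0.0002, 0.0065, 0.05]
[0.011, -0.002, 0.013, 0.0096, 0.0002, 0.0129, 0.05]
```

```bash
cat > go.py <<'E'
from sw import *
def gg(phi,z,r): return np.r_[C-r*np.array([np.cos(phi),np.sin(phi)]),z]
def plan(L,tilt=37,jaw=.05):
    s,p,R=state();yaw=np.arctan2(R[1,2],R[0,2]);g=p+.006*R[:,2];v=g[:2]-C;u=v/np.hypot(*v)
    print("yaw",yaw.round(3),"tilt",np.degrees(np.arccos(-R[2,2])).round(1),"g",g.round(4),"phi",np.arctan2(-v[1],-v[0]).round(4),"r",np.hypot(*v).round(4),"Frad",(s["ft_force"][:2]@u).round(1),"Ftan(+y)",(s["ft_force"][:2]@np.array([u[1],-u[0]])).round(1))
    rows([(gg(a,z,r),tool(y,np.radians(tilt))) for a,z,r,y in L],jaw)
E
python3 - <<'E'
from go import *
plan([(.36,.169,.1708,.09),(.38,.167,.1708,.06),(.40,.1665,.1708,.03),(.42,.1665,.1708,.0),(.44,.1665,.1708,-.02)])
E
```

```text
yaw 0.119 tilt 37.1 g [ 0.5333 -0.0554  0.172 ] phi 0.3476 r 0.1698 Frad 12.3 Ftan(+y) 0.5
t 17.95 tcp [ 0.5297 -0.0558  0.1768] F [-11.8  -3.7   9.9] gap 0.249 grip 59.1 q [-0.32 -0.31  2.41  0.55  0.51 -2.42]
[0.007, -0.007, 0.007, 0.0028, 0.0002, 0.0038, 0.05]
[0.009, -0.018, 0.014, 0.0057, 0.0002, 0.0077, 0.05]
[0.008, -0.029, 0.017, 0.0085, 0.0002, 0.0115, 0.05]
[0.005, -0.039, 0.019, 0.0114, 0.0002, 0.0153, 0.05]
[0.002, -0.05, 0.021, 0.0133, 0.0002, 0.0178, 0.05]
```

{"method": "step_arm", "body": {
  "moves": [
    [0.007,-0.007,0.007,0.0028,0,0.0038,0.05],
    [0.009,-0.018,0.014,0.0057,0,0.0077,0.05],
    [0.008,-0.029,0.017,0.0085,0,0.0115,0.05],
    [0.005,-0.039,0.019,0.0114,0,0.0153,0.05],
    [0.002,-0.05,0.021,0.0133,0,0.0178,0.05],
    [0.002,-0.05,0.021,0.0133,0,0.0178,0.05]
  ],
  "squeeze": 50
}}

```text
clock: 18.55
tcp_pos: [0.5255, -0.0697, 0.1609]
orientation: [0.308, 0.009, 0.951, -0.002]
ft_force: [-40.8, -19.4, 10.1]
finger_gap: 0.049
grip_force: 20.3
```

```bash
python3 dz.py
python3 - <<'E'
from go import *
plan([(.45,.1665,.172,-.04),(.47,.1665,.172,-.06)])
# hook wire & bail points in hook-frame terms: phi and z from both cameras
for n in ("side","top"):
    p,d=cams.camera(n);X=cloud(n,d);m=(d>0)&(X[...,2]>.085)&(X[...,2]<.145)&(X[...,0]>.5)&(X[...,0]<.6)&(X[...,1]>-.13)&(X[...,1]<-.03)
    P=X[m];phi=np.arctan2(C[1]-P[:,1],C[0]-P[:,0]);r=np.hypot(*(P[:,:2]-C).T)
    o=np.argsort(phi);print(n,m.sum());print(np.c_[phi,r,P[:,2]][o][::max(1,len(o)//40)].round(3).tolist())
E
```

```text
g [ 0.529  -0.0698  0.156 ] phi 0.415 r 0.1793 F radial/tang/z 45.15266875458356 1.324166486530537 10.092295496548916
t 18.55 tcp [ 0.5255 -0.0697  0.1609] F [-40.8 -19.4  10.1] gap 0.049 grip 20.3 q [-0.28 -0.3   2.43  0.37  0.43 -2.12]
[-0.086, -0.0, -0.119, -0.0001, 0.0, -0.0001, 0.1]
disc [ 0.5424 -0.0686  0.1908] 36
disc [ 0.5441 -0.0651  0.1465] 17
yaw -0.016 tilt 35.9 g [ 0.5292 -0.07    0.1563] phi 0.4164 r 0.1791 Frad 45.5 Ftan(+y) -1.1
t 18.6 tcp [ 0.5257 -0.0699  0.1611] F [-41.2 -19.5   9.8] gap 0.053 grip 20.4 q [-0.28 -0.3   2.43  0.37  0.43 -2.12]
[-0.044, -0.007, -0.01, 0.0023, -0.0031, 0.0027, 0.05]
[-0.048, -0.017, -0.007, 0.0042, -0.0031, 0.0052, 0.05]
side 111
[[0.377, 0.168, 0.12], [0.385, 0.17, 0.105], [0.386, 0.17, 0.112], [0.388, 0.17, 0.121], [0.391, 0.171, 0.143], [0.398, 0.168, 0.105], [0.404, 0.169, 0.111], [0.406, 0.169, 0.1], [0.409, 0.17, 0.126], [0.42, 0.168, 0.103], [0.426, 0.172, 0.13], [0.435, 0.17, 0.124], [0.442, 0.16, 0.144], [0.442, 0.167, 0.134], [0.448, 0.168, 0.13], [0.452, 0.158, 0.144], [0.46, 0.17, 0.134], [0.478, 0.169, 0.097], [0.485, 0.
[... 673 characters left out ...]
8, 0.184, 0.115], [0.642, 0.192, 0.103], [0.645, 0.188, 0.101], [0.65, 0.189, 0.09], [0.653, 0.19, 0.086], [0.656, 0.186, 0.088], [0.66, 0.187, 0.104], [0.666, 0.188, 0.1]]
top 23
[[0.483, 0.179, 0.143], [0.518, 0.179, 0.141], [0.592, 0.171, 0.125], [0.597, 0.169, 0.13], [0.605, 0.167, 0.132], [0.605, 0.173, 0.125], [0.608, 0.171, 0.133], [0.609, 0.177, 0.124], [0.615, 0.18, 0.122], [0.617, 0.175, 0.126], [0.619, 0.184, 0.12], [0.619, 0.179, 0.127], [0.624, 0.182, 0.126], [0.631, 0.176, 0.125], [0.631, 0.18, 0.128], [0.634, 0.185, 0.116], [0.64, 0.189, 0.112], [0.64, 0.183, 0.12], [0.651, 0.187, 0.11], [0.656, 0.19, 0.108], [0.657, 0.185, 0.114], [0.661, 0.188, 0.112], [0.737, 0.168, 0.085]]
```

{"method": "step_arm", "body": {
  "moves": [
    [-0.008,0,-0.023,0,0,0,0.05],
    [-0.022,0,-0.042,0,0,0,0.05],
    [-0.036,0,-0.061,0,0,0,0.05],
    [-0.05,0,-0.08,0,0,0,0.05],
    [-0.063,0,-0.098,0,0,0,0.05],
    [-0.077,0,-0.117,0,0,0,0.05],
    [-0.091,0,-0.136,0,0,0,0.05],
    [-0.104,0,-0.155,0,0,0,0.05],
    [-0.104,0,-0.155,0,0,0,0.05]
  ]
}}

```text
clock: 19.6
tcp_pos: [0.5259, -0.0713, 0.2213]
orientation: [0.311, 0.009, 0.95, -0.004]
ft_force: [-31.3, -16.0, 6.7]
finger_gap: 0.044
grip_force: 15.4
```

```bash
python3 dz.py
```

```text
g [ 0.5295 -0.0714  0.2164] phi 0.4246 r 0.1794 F radial/tang/z 35.1436011387564 1.648929419502756 6.708521906748797
t 19.6 tcp [ 0.5259 -0.0713  0.2213] F [-31.3 -16.    6.7] gap 0.044 grip 15.4 q [-0.28 -0.38  2.36  0.29  0.57 -2.03]
[0.032, -0.0, 0.044, -0.0001, -0.0, -0.0001, 0.1]
disc [ 0.5433 -0.0706  0.251 ] 35
disc [ 0.5427 -0.0669  0.2069] 19
```

{"method": "step_arm", "body": {
  "moves": [
    [-0.004,0,-0.005,0,0,0,0.05],
    [-0.008,0,-0.011,0,0,0,0.05],
    [-0.009,0,-0.013,0,0,0,0.05],
    [-0.009,0,-0.013,0,0,0,0.05]
  ]
}}

```text
clock: 20.05
tcp_pos: [0.5253, -0.0707, 0.2242]
orientation: [0.31, 0.009, 0.951, -0.003]
ft_force: [-25.8, -12.4, 2.4]
finger_gap: 0.049
grip_force: 12.7
```

```bash
python3 dz.py
python3 - <<'E'
from h import *
# where is the nearer (+y) finger's tip in the tool frame
s,p,R=state()
q,d=cams.camera("side");X=cloud("side",d);L=(X-p)@R
m=(d>0)&(abs(L[...,0])<.03)&(abs(L[...,1])<.06)&(L[...,2]>-.04)&(L[...,2]<.06)
h=np.array([.54-.003,-.0705]);m&=np.hypot(X[...,0]-.541,X[...,1]+.069)>.0
P=L[m];c=q[m];o=np.argsort(-P[:,2])
print(m.sum());print(np.c_[P[o]*1000,c[o]].round(0).astype(int)[::3][:60].tolist())
E
```

```text
g [ 0.5289 -0.0708  0.2194] phi 0.4199 r 0.1798 F radial/tang/z 28.643310018413384 0.7918617893948152 2.3544388359838173
t 20.05 tcp [ 0.5253 -0.0707  0.2242] F [-25.8 -12.4   2.4] gap 0.049 grip 12.7 q [-0.28 -0.39  2.36  0.28  0.58 -2.02]
[0.038, -0.001, 0.052, -0.0001, 0.0, -0.0001, 0.1]
disc [ 0.5419 -0.0691  0.2541] 33
disc [ 0.545  -0.0664  0.2104] 17
352
[[18, -11, 60, 202, 193, 191], [23, 2, 59, 162, 153, 151], [21, -5, 58, 219, 217, 218], [13, -12, 56, 164, 152, 146], [26, 6, 55, 125, 125, 142], [13, -9, 54, 176, 164, 155], [10, -13, 52, 171, 162, 162], [23, 12, 50, 120, 133, 182], [22, 9, 48, 129, 135, 171], [20, 10, 45, 124, 131, 167], [18, 8, 41, 159, 142, 130], [17, 6, 39, 175, 162, 152], [7, 2, 37, 187, 177, 170], [9, 2, 35, 211, 203, 203], [3, -2, 34, 187, 176, 170], [11, 1, 32, 187, 165, 140], [5, 4, 30, 207, 195, 186], [-14, -1, 29, 246, 148, 0], [-13, 2, 27, 255, 160, 0], [-13, 8, 26, 238, 146, 0], [-13, 5, 25, 217, 129, 18], [-10, 4, 24, 131, 84, 44], [-14, 4, 23, 60, 53, 47], [-5, 4, 21, 102, 71, 52], [-9, 4, 20, 60, 53, 46], [-13, 3, 19, 56, 53, 47], [-18, -2, 19
[... 169 characters left out ...]
, [4, 0, 13, 224, 146, 61], [-15, 6, 13, 57, 52, 47], [-19, 5, 12, 60, 52, 50], [-24, 0, 11, 58, 50, 47], [-24, 7, 10, 58, 51, 46], [-21, 6, 9, 60, 54, 48], [-26, 0, 8, 58, 51, 48], [-12, 6, 8, 59, 54, 50], [-17, 8, 6, 56, 48, 46], [-7, 5, 6, 58, 49, 43], [-24, 5, 5, 61, 55, 50], [-12, 7, 4, 61, 53, 47], [-8, 5, 3, 61, 50, 46], [-13, 5, 2, 56, 50, 46], [-21, 7, 2, 58, 51, 47], [-19, 8, 0, 55, 48, 46], [-7, 10, -1, 115, 111, 108], [-17, 9, -1, 52, 48, 40], [-2, 13, -2, 137, 131, 126], [-20, 7, -2, 55, 50, 44], [-29, 5, -2, 57, 53, 48], [-17, 6, -3, 60, 52, 48], [9, 7, -3, 104, 101, 98], [-8, 0, -4, 152, 148, 143], [-8, 6, -4, 159, 157, 154], [-25, 5, -5, 57, 50, 47], [-5, 12, -6, 87, 85, 84]]
```

{"method": "step_arm", "body": {
  "moves": [
    [0.02,0,-0.015,0,0,0,0.05],
    [0.06,0,-0.045,0,0,0,0.05],
    [0.13,0,-0.09,0,0,0,0.2],
    [0.2,0,-0.14,0,0,0,0.25],
    [0.2,0,-0.14,0,0,0,0.25]
  ]
}}

```text
clock: 20.65
tcp_pos: [0.456, -0.0679, 0.2272]
orientation: [0.317, 0.01, 0.948, -0.002]
ft_force: [1.0, -0.4, -0.2]
finger_gap: 0.248
grip_force: 0.0
```

```bash
python3 dz.py
python3 - <<'E'
from h import *
s,p,R=state();print(p,s["finger_gap"])
for n in("side","top"):
    q,d=cams.camera(n);X=cloud(n,d);L=(X-p)@R
    m=(d>0)&(abs(L[...,0])<.05)&(abs(L[...,1])<.06)&(L[...,2]>-.1)&(L[...,2]<.05)&(np.hypot(X[...,0]-.538,X[...,1]+.069)>.024)
    P=L[m]*1000;c=q[m];print(n,m.sum())
    for z in range(40,-100,-5):
        k=(P[:,2]<=z)&(P[:,2]>z-5)
        if k.any(): print(z,k.sum(),"x",P[k,0].min().round(),P[k,0].max().round(),"y",P[k,1].min().round(),P[k,1].max().round(),np.median(c[k],0))
    i=proj(n,p+R[:,2]*np.array([[0],[.025]]));print("tcp,tip px",i)
E
```

```text
g [ 0.4596 -0.068   0.2224] phi 0.2934 r 0.2438 F radial/tang/z -0.8513491696630323 0.6521871059155457 -0.21390404363017554
t 20.65 tcp [ 0.456  -0.0679  0.2272] F [ 1.  -0.4 -0.2] gap 0.248 grip 0.0 q [-0.35 -0.59  2.47  0.32  0.67 -2.09]
[0.045, -0.001, 0.06, -0.0001, 0.0, -0.0001, 0.1]
disc [ 0.5421 -0.0689  0.2539] 33
disc [ 0.5423 -0.0671  0.2102] 19
[ 0.4574443  -0.06835114  0.22813166] 0.25134246634220325
side 841
0 25 x -10.0 11.0 y -15.0 19.0 [125. 122. 114.]
-5 23 x -11.0 6.0 y -12.0 24.0 [81. 78. 78.]
-10 30 x -11.0 8.0 y -17.0 27.0 [69.  64.5 67. ]
-15 28 x -10.0 7.0 y -23.0 27.0 [64.5 60.5 61. ]
-20 30 x -11.0 8.0 y -16.0 27.0 [70.  68.5 67.5]
-25 28 x -11.0 9.0 y -17.0 26.0 [67.  62.5 63. ]
-30 30 x -12.0 8.0 y -22.0 25.0 [67.  61.5 62.5]
-35 28 x -9.0 6.0 y -19.0 27.0 [62.5 59.  60. ]
-40 29 x -12.0 7.0 y -20.0 36.0 [60. 58. 58.]
-45 50 x -13.0 12.0 y -37.0 44.0 [65.5 62.5 64.5]
-50 54 x -13.0 15.0 y -47.0 45.0 [70. 68. 70.]
-55 46 x -13.0 14.0 y -41.0 48.0 [71.5 69.  67.5]
-60 49 x -17.0 11.0 y -46.0 52.0 [61. 60. 59.]
-65 61 x -17.0 15.0 y -52.0 55.0 [63. 59. 60.]
-7
[... 702 characters left out ...]
22. 114.  98.]
-35 10 x -12.0 4.0 y -27.0 15.0 [97. 90. 73.]
-40 22 x -15.0 -6.0 y -36.0 29.0 [57.5 56.  53. ]
-45 35 x -15.0 8.0 y -41.0 44.0 [48. 49. 50.]
-50 78 x -15.0 11.0 y -45.0 46.0 [48. 49. 51.]
-55 38 x -14.0 9.0 y -45.0 49.0 [47.5 49.  49. ]
-60 33 x -17.0 10.0 y -49.0 51.0 [42. 44. 46.]
-65 35 x -20.0 10.0 y -51.0 51.0 [43. 45. 47.]
-70 44 x -20.0 6.0 y -55.0 58.0 [43.  44.5 46.5]
-75 35 x -20.0 -3.0 y -58.0 56.0 [45. 47. 48.]
-80 41 x -19.0 -3.0 y -59.0 58.0 [44. 46. 48.]
-85 55 x -19.0 -2.0 y -57.0 58.0 [51. 52. 53.]
-90 57 x -20.0 12.0 y -59.0 58.0 [53. 53. 51.]
-95 89 x -22.0 11.0 y -59.0 58.0 [56. 58. 56.]
tcp,tip px [[341.33547786 238.94578606]
 [341.00243823 233.87553923]]
```

```bash
sed -i 's/g=np.asarray(g)-.006\*T/g=np.asarray(g)+.015*T/' h.py; sed -i 's/p+.006\*R/p-.015*R/' sw.py go.py dz.py
cat > circ.py <<'E'
from go import *
from scipy.optimize import least_squares
def head(c0):
    p,d=cams.camera('side');X=cloud('side',d)
    m=(d>0)&(X[...,2]>.335)&(X[...,2]<.44)&(np.hypot(X[...,0]-c0[0],X[...,1]-c0[1])<.032);P=X[m]
    v=least_squares(lambda a:np.hypot(P[:,0]-a[0],P[:,1]-a[1])-.0205,c0,loss="soft_l1",f_scale=.002).x
    print("head",m.sum(),v.round(4),"r",np.hypot(*(v-C)).round(4),"phi",np.arctan2(*(C-v)[::-1]).round(4))
E
python3 - <<'E'
from circ import *
head([.538,-.067])
h=np.array([.5375,-.0675,.2305]);T=tool(-.15,np.radians(41))
rows([(h-.09*T[:,2],T),(h,T)],.6)
E
```

```text
head 722 [ 0.5408 -0.0765] r 0.1714 phi 0.4787
t 20.85 tcp [ 0.4587 -0.0684  0.2284] F [-0.6 -0.1 -0.2] gap 0.248 grip 0.0 q [-0.35 -0.58  2.46  0.32  0.67 -2.09]
[-0.197, 0.03, -0.096, 0.0132, -0.0112, 0.0158, 0.6]
[-0.217, 0.004, 0.202, 0.0132, -0.0112, 0.0158, 0.6]
```

Run:
```python
from circ import *
q,d=cams.camera("top");X=cloud("top",d)
m=(d>0)&(X[...,2]>.43)&(X[...,2]<.46)&(np.hypot(X[...,0]-.54,X[...,1]+.07)<.05);P=X[m];print(m.sum(),P.mean(0),(P.min(0)+P.max(0))/2)
h=np.array([.540,-.075,.2305]);T=tool(-.15,np.radians(41))
rows([(h-.09*T[:,2],T),(h-.05*T[:,2],T),(h,T)],.7)
```

```text
293 [ 0.54116547 -0.07376398  0.44486868] [ 0.54278492 -0.07363816  0.44058759]
t 20.9 tcp [ 0.4587 -0.0683  0.2281] F [ 0.4 -0.1 -0.2] gap 0.25 grip 0.0 q [-0.35 -0.58  2.46  0.32  0.67 -2.09]
[-0.205, 0.005, -0.092, 0.0133, -0.0113, 0.0158, 0.7]
[-0.214, -0.007, 0.041, 0.0133, -0.0113, 0.0158, 0.7]
[-0.225, -0.021, 0.206, 0.0133, -0.0113, 0.0158, 0.7]
```

{"method": "step_arm", "body": {
  "moves": [
    [-0.1,0.005,-0.09,0.007,-0.006,0.008,0.7],
    [-0.205,0.005,-0.092,0.0133,-0.0113,0.0158,0.7],
    [-0.205,0.005,-0.092,0.0133,-0.0113,0.0158,0.7],
    [-0.21,-0.001,-0.02,0.0133,-0.0113,0.0158,0.7],
    [-0.214,-0.007,0.04,0.0133,-0.0113,0.0158,0.7],
    [-0.217,-0.011,0.09,0.0133,-0.0113,0.0158,0.7],
    [-0.221,-0.015,0.13,0.0133,-0.0113,0.0158,0.7],
    [-0.223,-0.018,0.17,0.0133,-0.0113,0.0158,0.7],
    [-0.225,-0.02,0.206,0.0133,-0.0113,0.0158,0.7],
    [-0.225,-0.02,0.206,0.0133,-0.0113,0.0158,0.7]
  ]
}}

```text
clock: 21.9
tcp_pos: [0.5478, -0.076, 0.2151]
orientation: [0.346, 0.07, 0.935, -0.026]
ft_force: [-0.6, -0.5, -0.2]
finger_gap: 0.7
grip_force: 0.0
```

Run:
```python
from circ import *
plan([(.47,.2305,.170,-.15)],41,.7)
```

```text
yaw -0.149 tilt 40.6 g [ 0.5382 -0.0745  0.2265] phi 0.4617 r 0.1729 Frad 0.7 Ftan(+y) -0.2
t 21.9 tcp [ 0.5478 -0.076   0.2151] F [-0.6 -0.5 -0.2] gap 0.7 grip 0.0 q [-0.21 -0.36  2.39  0.09  0.4  -1.7 ]
[-0.017, 0.002, -0.003, 0.0001, -0.0011, 0.0, 0.7]
```

{"method": "step_arm", "body": {
  "moves": [
    [-0.017,0.002,-0.003,0,-0.001,0,0.6],
    [-0.017,0.002,-0.003,0,-0.001,0,0.4],
    [-0.017,0.002,-0.003,0,-0.001,0,0.2],
    [-0.017,0.002,-0.003,0,-0.001,0,0.1],
    [-0.017,0.002,-0.003,0,-0.001,0,0.1],
    [-0.017,0.002,-0.003,0,-0.001,0,0.1],
    [-0.017,0.002,-0.003,0,-0.001,0,0.1],
    [-0.017,0.002,-0.003,0,-0.001,0,0.1]
  ],
  "squeeze": 60
}}

```text
clock: 22.7
tcp_pos: [0.552, -0.0765, 0.2237]
orientation: [0.352, 0.07, 0.933, -0.027]
ft_force: [-6.3, -2.8, 5.1]
finger_gap: 0.265
grip_force: 58.4
```

Run:
```python
from circ import *
plan([(.465,.23,.170,-.15)],41,.1)
s,p,R=state();g=p-.015*R[:,2];yaw=np.arctan2(R[1,2],R[0,2])
rows([(g-[0,0,.01],tool(yaw,np.radians(40))),(g-[0,0,.02],tool(yaw,np.radians(39))),(g-[0,0,.064],tool(yaw,np.radians(34)))],.1)
```

```text
yaw -0.151 tilt 41.4 g [ 0.5422 -0.075   0.235 ] phi 0.4749 r 0.1696 Frad 6.9 Ftan(+y) 0.3
t 22.7 tcp [ 0.552  -0.0765  0.2237] F [-6.3 -2.8  5.1] gap 0.265 grip 58.4 q [-0.2  -0.36  2.38  0.09  0.4  -1.69]
[0.015, 0.004, 0.009, -0.0002, 0.0011, 0.0001, 0.1]
t 22.7 tcp [ 0.552  -0.0765  0.2237] F [-6.3 -2.8  5.1] gap 0.265 grip 58.4 q [-0.2  -0.36  2.38  0.09  0.4  -1.69]
[0.023, 0.0, 0.025, -0.0, 0.0039, 0.0002, 0.1]
[0.046, 0.0, 0.05, -0.0, 0.0066, 0.0002, 0.1]
[0.147, 0.0, 0.16, -0.0, 0.0205, 0.0002, 0.1]
```

{"method": "step_arm", "body": {
  "moves": [
    [0.012,0,0.012,0,0.002,0,0.1],
    [0.023,0,0.025,0,0.004,0,0.1],
    [0.035,0,0.037,0,0.0053,0,0.1],
    [0.046,0,0.05,0,0.0066,0,0.1],
    [0.058,0,0.062,0,0.008,0,0.1],
    [0.069,0,0.075,0,0.0095,0,0.1],
    [0.069,0,0.075,0,0.0095,0,0.1]
  ]
}}

```text
clock: 23.4
tcp_pos: [0.5508, -0.0769, 0.1925]
orientation: [0.324, 0.071, 0.943, -0.025]
ft_force: [-13.5, -6.3, 9.3]
finger_gap: 0.27
grip_force: 58.1
```

```bash
python3 dz.py;python3 - <<'E'
from circ import *
plan([],41,.1)
s,p,R=state();g=p-.015*R[:,2];yaw=np.arctan2(R[1,2],R[0,2]);
rows([(g-[0,0,.01],tool(yaw,np.radians(37))),(g-[0,0,.036],tool(yaw,np.radians(34)))],.1)
E
```

```text
g [ 0.5417 -0.0755  0.2043] phi 0.4758 r 0.1703 F radial/tang/z 14.91931731052098 -0.5827045408575885 9.32625864408081
t 23.4 tcp [ 0.5508 -0.0769  0.1925] F [-13.5  -6.3   9.3] gap 0.27 grip 58.1 q [-0.2  -0.3   2.38  0.08  0.41 -1.68]
[0.009, -0.0, 0.012, -0.0001, -0.0, -0.0001, 0.1]
disc [ 0.5446 -0.0726  0.2232] 26
disc [ 0.5441 -0.0672  0.1798] 18
yaw -0.153 tilt 37.9 g [ 0.5416 -0.0755  0.2044] phi 0.4758 r 0.1703 Frad 15.0 Ftan(+y) 0.2
t 23.45 tcp [ 0.5507 -0.0769  0.1926] F [-13.4  -6.7   8. ] gap 0.268 grip 58.1 q [-0.2  -0.3   2.38  0.08  0.41 -1.68]
t 23.45 tcp [ 0.5507 -0.0769  0.1926] F [-13.4  -6.7   8. ] gap 0.268 grip 58.1 q [-0.2  -0.3   2.38  0.08  0.41 -1.68]
[0.021, 0.0, 0.026, -0.0, 0.0024, 0.0004, 0.1]
[0.077, 0.0, 0.095, -0.0, 0.0108, 0.0004, 0.1]
```

{"method": "step_arm", "body": {
  "moves": [
    [0.018,0,0.01,0,0.0013,0,0.1],
    [0.029,0,0.026,0,0.0027,0,0.1],
    [0.041,0,0.042,0,0.004,0,0.1],
    [0.053,0,0.058,0,0.0055,0,0.1],
    [0.064,0,0.074,0,0.007,0,0.1],
    [0.076,0,0.082,0,0.009,0,0.1],
    [0.085,0,0.089,0,0.0108,0,0.1],
    [0.085,0,0.089,0,0.0108,0,0.1]
  ]
}}

```text
clock: 24.25
tcp_pos: [0.5488, -0.0765, 0.1577]
orientation: [0.293, 0.072, 0.953, -0.023]
ft_force: [-10.1, -6.0, 10.3]
finger_gap: 0.264
grip_force: 58.0
```

```bash
python3 dz.py;python3 - <<'E'
from circ import *
plan([],41,.1);head([.541,-.075])
for n in("side",):
    p,d=cams.camera(n);X=cloud(n,d);m=(d>0)&(X[...,2]>.085)&(X[...,2]<.135)&(X[...,0]>.5)&(X[...,0]<.6)&(X[...,1]>-.13)&(X[...,1]<-.05)
    P=X[m];phi=np.arctan2(C[1]-P[:,1],C[0]-P[:,0]);r=np.hypot(*(P[:,:2]-C).T)
    o=np.argsort(phi);print(np.c_[phi,r,P[:,2],np.argwhere(m)[:,::-1]][o][:60].round(3).tolist())
E
```

```text
g [ 0.5405 -0.0753  0.1701] phi 0.4715 r 0.1712 F radial/tang/z 11.76460947177246 0.7922390152923688 10.317773226995245
t 24.25 tcp [ 0.5488 -0.0765  0.1577] F [-10.1  -6.   10.3] gap 0.264 grip 58.0 q [-0.2  -0.23  2.37  0.07  0.41 -1.67]
[-0.056, -0.001, -0.082, -0.0001, -0.0, -0.0001, 0.1]
disc [ 0.546  -0.0715  0.1899] 24
disc [ 0.5447 -0.0671  0.1458] 15
yaw -0.153 tilt 34.2 g [ 0.5405 -0.0753  0.1702] phi 0.4714 r 0.1712 Frad 11.4 Ftan(+y) -0.6
t 24.3 tcp [ 0.5488 -0.0765  0.1578] F [-9.9 -5.7  9.2] gap 0.264 grip 57.9 q [-0.2  -0.23  2.37  0.07  0.41 -1.67]
head 702 [ 0.5408 -0.0772] r 0.1718 phi 0.4823
[[0.387, 0.17, 0.112, 306.0, 214.0], [0.389, 0.17, 0.118, 306.0, 212.0], [0.393, 0.171, 0.107, 306.0, 215.0], [0.394, 0.171, 0.114, 306.0, 213.0], [0.399, 0.168, 0.101, 305.0, 217.0], [0.399, 0.168, 0.121, 305.0, 211.0], [0.401, 0.168, 0.118, 305.0, 212.0], [0.403, 0.169, 0.114, 305.0, 213.0], [0.403, 0.172, 0.119, 306.0, 211.0], [0.403, 0.169, 0.107, 305.0, 215.0], [0.404, 0.173, 0.102, 306.0, 216.0], [0.406, 0.169, 0.127, 305.0, 209.0], [0.408, 0.173, 0.121, 306.0, 210.0], [0
[... 1021 characters left out ...]
4.0], [0.523, 0.17, 0.11, 300.0, 211.0], [0.525, 0.174, 0.104, 301.0, 212.0], [0.527, 0.17, 0.106, 300.0, 212.0], [0.528, 0.171, 0.113, 300.0, 210.0], [0.534, 0.168, 0.11, 299.0, 211.0], [0.535, 0.172, 0.115, 300.0, 209.0], [0.546, 0.17, 0.115, 299.0, 209.0], [0.549, 0.17, 0.111, 299.0, 210.0], [0.552, 0.171, 0.104, 299.0, 212.0], [0.566, 0.161, 0.118, 296.0, 209.0], [0.567, 0.157, 0.117, 295.0, 210.0], [0.569, 0.153, 0.093, 294.0, 218.0], [0.57, 0.153, 0.105, 294.0, 214.0], [0.571, 0.158, 0.113, 295.0, 211.0], [0.571, 0.162, 0.12, 296.0, 208.0], [0.574, 0.154, 0.102, 294.0, 215.0], [0.574, 0.154, 0.108, 294.0, 213.0], [0.574, 0.154, 0.111, 294.0, 212.0], [0.574, 0.159, 0.119, 295.0, 209.0]]
```

Run:
```python
from circ import *
plan([(.471+d,.1695,.1728,-.153+d) for d in (.02,.04,.06,.075,.09)],34.2,.1)
```

```text
yaw -0.153 tilt 34.2 g [ 0.5405 -0.0753  0.1703] phi 0.4715 r 0.1712 Frad 11.7 Ftan(+y) -0.3
t 24.4 tcp [ 0.5488 -0.0765  0.1579] F [-10.3  -5.6  10. ] gap 0.264 grip 57.9 q [-0.2  -0.23  2.37  0.07  0.41 -1.67]
[-0.0, -0.012, 0.004, -0.0018, 0.0001, -0.0022, 0.1]
[-0.006, -0.02, 0.008, -0.0036, 0.0001, -0.0048, 0.1]
[-0.012, -0.029, 0.012, -0.0054, 0.0001, -0.0075, 0.1]
[-0.016, -0.035, 0.015, -0.0067, 0.0001, -0.0094, 0.1]
[-0.021, -0.041, 0.018, -0.008, 0.0001, -0.0114, 0.1]
```

{"method": "step_arm", "body": {
  "moves": [
    [0.0,-0.012,0.004,-0.0018,0,-0.0022,0.1],
    [-0.003,-0.016,0.006,-0.0027,0,-0.0035,0.1],
    [-0.006,-0.02,0.008,-0.0036,0,-0.0048,0.1],
    [-0.009,-0.025,0.01,-0.0045,0,-0.006,0.1],
    [-0.012,-0.029,0.012,-0.0054,0,-0.0075,0.1],
    [-0.016,-0.035,0.015,-0.0067,0,-0.0094,0.1],
    [-0.021,-0.041,0.018,-0.008,0,-0.0114,0.1],
    [-0.021,-0.041,0.018,-0.008,0,-0.0114,0.1]
  ]
}}

```text
clock: 25.2
tcp_pos: [0.5571, -0.0904, 0.1589]
orientation: [0.296, 0.03, 0.955, -0.01]
ft_force: [-5.0, -2.3, 10.3]
finger_gap: 0.263
grip_force: 58.5
```

```bash
python3 dz.py;python3 - <<'E'
from circ import *
plan([(.56,.173,.1728,-.07),(.575,.176,.1728,-.05),(.58,.18,.1728,-.05)],34.2,.1);head([.545,-.085])
p,d=cams.camera("side");cv2.imwrite("pics/a6.png",cv2.resize(p[165:245,265:335,::-1],None,fx=7,fy=7,interpolation=cv2.INTER_CUBIC))
X=cloud("side",d);m=(d>0)&(X[...,2]>.085)&(X[...,2]<.135)&(X[...,0]>.5)&(X[...,0]<.6)&(X[...,1]>-.13)&(X[...,1]<-.05)
P=X[m];phi=np.arctan2(C[1]-P[:,1],C[0]-P[:,0]);r=np.hypot(*(P[:,:2]-C).T)
k=(r<.175)&(r>.163);o=np.argsort(phi[k]);print(np.c_[phi,r,P[:,2]][k][o][::2].round(3).tolist())
E
```

```text
g [ 0.5486 -0.0899  0.1713] phi 0.5691 r 0.1714 F radial/tang/z 5.474916802934858 -0.7776752844343879 10.324990745985087
t 25.2 tcp [ 0.5571 -0.0904  0.1589] F [-5.  -2.3 10.3] gap 0.263 grip 58.5 q [-0.28 -0.21  2.35  0.3   0.42 -2.02]
[-0.055, -0.001, -0.079, -0.0001, -0.0, -0.0001, 0.1]
disc [ 0.5533 -0.0872  0.1908] 28
disc [ 0.5534 -0.0812  0.1467] 13
yaw -0.065 tilt 34.5 g [ 0.5486 -0.0899  0.1713] phi 0.569 r 0.1714 Frad 5.4 Ftan(+y) -0.2
t 25.25 tcp [ 0.557  -0.0904  0.1589] F [-4.5 -3.  10.1] gap 0.263 grip 58.6 q [-0.28 -0.21  2.35  0.3   0.42 -2.02]
[0.003, 0.001, -0.008, 0.0004, 0.0008, 0.0009, 0.1]
[-0.007, -0.005, -0.014, -0.0014, 0.0008, -0.0017, 0.1]
[-0.016, -0.007, -0.024, -0.0014, 0.0008, -0.0017, 0.1]
head 674 [ 0.5489 -0.0913] r 0.1719 phi 0.577
[[0.475, 0.169, 0.114], [0.489, 0.171, 0.109], [0.491, 0.172, 0.122], [0.494, 0.172, 0.105], [0.496, 0.169, 0.119], [0.499, 0.169, 0.109], [0.505, 0.17, 0.114], [0.508, 0.167, 0.106], [0.514, 0.168, 0.102], [0.517, 0.169, 0.124], [0.527, 0.171, 0.126], [0.536, 0.168, 0.1], [0.543, 0.17, 0.128], [0.547, 0.17, 0.131], [0.557, 0.168, 0.135], [0.563, 0.169, 0.13], [0.578, 0.168, 0.127], [0.582, 0.165, 0.125], [0.585, 0.169, 0.102], [0.59, 0.171, 0.128], [0.597, 0.172, 0.104], [0.602, 0.173, 0.129], [0.604, 0.169, 0.105], [0.617, 0.172, 0.106], [0.659, 0.172, 0.116]]
```

View pics/a6.png

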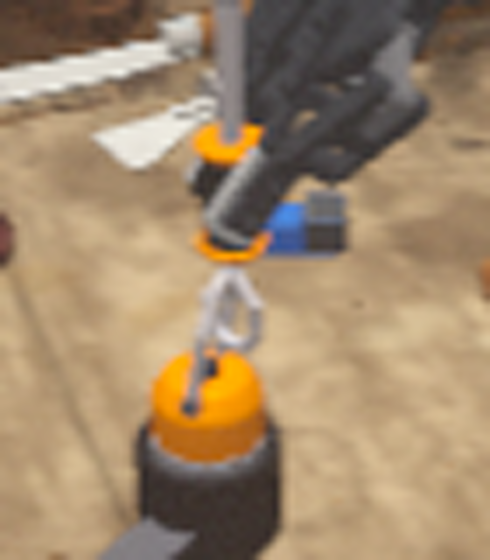

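Run:
```python
from circ import *
plan([(.569,.1753,.172,-.065),(.569,.1793,.172,-.065),(.58,.1803,.172,-.055),(.587,.1813,.172,-.05),(.588,.1853,.172,-.05),(.588,.1893,.172,-.05)],34.5,.1)
```

```text
yaw -0.065 tilt 34.5 g [ 0.5486 -0.0898  0.1713] phi 0.5688 r 0.1714 Frad 6.4 Ftan(+y) -0.6
t 25.35 tcp [ 0.5571 -0.0904  0.159 ] F [-5.1 -4.  10.1] gap 0.263 grip 58.6 q [-0.28 -0.21  2.35  0.3   0.42 -2.02]
[-0.006, -0.001, -0.012, -0.0, 0.0, 0.0003, 0.1]
[-0.014, -0.001, -0.023, -0.0, 0.0, 0.0003, 0.1]
[-0.019, -0.006, -0.023, -0.0009, 0.0, -0.001, 0.1]
[-0.023, -0.009, -0.025, -0.0014, 0.0, -0.0017, 0.1]
[-0.03, -0.01, -0.035, -0.0014, 0.0, -0.0017, 0.1]
[-0.038, -0.01, -0.046, -0.0014, 0.0, -0.0017, 0.1]
```

{"method": "step_arm", "body": {
  "moves": [
    [-0.006,-0.001,-0.012,0,0,0,0.1],
    [-0.014,-0.001,-0.023,0,0,0,0.1],
    [-0.019,-0.006,-0.023,-0.001,0,-0.001,0.1],
    [-0.023,-0.009,-0.025,-0.0014,0,-0.0017,0.1],
    [-0.027,-0.01,-0.03,-0.0014,0,-0.0017,0.1],
    [-0.03,-0.01,-0.035,-0.0014,0,-0.0017,0.1],
    [-0.034,-0.01,-0.04,-0.0014,0,-0.0017,0.1],
    [-0.038,-0.01,-0.046,-0.0014,0,-0.0017,0.1],
    [-0.038,-0.01,-0.046,-0.0014,0,-0.0017,0.1]
  ]
}}

```text
clock: 26.25
tcp_pos: [0.5588, -0.0931, 0.1773]
orientation: [0.297, 0.024, 0.955, -0.007]
ft_force: [-2.6, -2.1, 10.5]
finger_gap: 0.265
grip_force: 58.8
```

```bash
cat > chk.py <<'E'
from circ import *
p,d=cams.camera("side");X=cloud("side",d);hsv=cv2.cvtColor(p,cv2.COLOR_RGB2HSV)
m=(cv2.inRange(hsv,(7,190,120),(22,255,255))>0)&(X[...,1]>-.13)&(X[...,1]<-.06)&(X[...,0]>.5)&(X[...,0]<.6)
n,l,st,ce=cv2.connectedComponentsWithStats(m.astype(np.uint8),connectivity=8)
for k in range(1,n):
    if st[k,4]>5: print("orange",X[l==k].mean(0).round(4),"z",X[l==k][:,2].min().round(3),X[l==k][:,2].max().round(3),st[k,4])
E
python3 chk.py
python3 - <<'E'
from circ import *
plan([(.588,.1893+k,.172,-.05) for k in (0,.005,.01,.015,.02)],34.5,.1)
p,d=cams.camera("side")
X=cloud("side",d);m=(d>0)&(X[...,2]>.095)&(X[...,2]<.145)&(X[...,0]>.5)&(X[...,0]<.6)&(X[...,1]>-.13)&(X[...,1]<-.05)
P=X[m];phi=np.arctan2(C[1]-P[:,1],C[0]-P[:,0]);r=np.hypot(*(P[:,:2]-C).T)
k=(r<.175)&(r>.163);o=np.argsort(phi[k]);print(np.c_[phi,r,P[:,2]][k][o].round(3).tolist())
E
```

```text
orange [ 0.5549 -0.0891  0.2092] z 0.207 0.211 26
orange [ 0.556  -0.0846  0.1655] z 0.164 0.168 14
orange [ 0.5611 -0.0874  0.0684] z 0.051 0.083 166
yaw -0.049 tilt 34.5 g [ 0.5503 -0.0927  0.1896] phi 0.5885 r 0.1716 Frad 3.1 Ftan(+y) 1.1
t 26.3 tcp [ 0.5588 -0.0931  0.1773] F [-3.2 -0.7  9.5] gap 0.262 grip 58.8 q [-0.29 -0.23  2.33  0.31  0.47 -2.05]
[0.002, -0.001, 0.0, 0.0001, 0.0001, 0.0001, 0.1]
[-0.008, -0.001, -0.014, 0.0001, 0.0001, 0.0001, 0.1]
[-0.017, -0.001, -0.027, 0.0001, 0.0001, 0.0001, 0.1]
[-0.027, -0.001, -0.041, 0.0001, 0.0001, 0.0001, 0.1]
[-0.036, -0.001, -0.055, 0.0001, 0.0001, 0.0001, 0.1]
[[0.497, 0.169, 0.132], [0.502, 0.17, 0.125], [0.506, 0.171, 0.127], [0.508, 0.171, 0.134], [0.511, 0.172, 0.136], [0.512, 0.172, 0.139], [0.512, 0.168, 0.138], [0.518, 0.169, 0.124], [0.522, 0.17, 0.14], [0.524, 0.17, 0.13], [0.525, 0.17, 0.126], [0.527, 0.171, 0.142], [0.53, 0.171, 0.132], [0.531, 0.171, 0.119], [0.532, 0.167, 0.124], [0.539, 0.173, 0.143], [0.542, 0.169, 0.119], [0.543, 0.17, 0.141], [0.547, 0.17, 0.138], [0.549, 0.171, 0.114], [0.556, 0.168, 0.119], [0.556, 0.168, 0.145], [0.566, 0.17, 0.12], [0.576, 0.167, 0.117], [0.577, 0.168, 0.127], [0.586, 0.17, 0.119], [0.588, 0.174, 0.126], [0.589, 0.17, 0.128], [0.594, 0.167, 0.126], [0.596, 0.163, 0.125], [0.6, 0.168, 0.128], [0.608, 0.175, 0.128], [0.619, 0.168, 0.124], [0.631, 0.171, 0.125], [0.639, 0.168, 0.132], [0.64, 0.173, 0.127], [0.643, 0.169, 0.119], [0.643, 0.169, 0.128], [0.646, 0.17, 0.125], [0.648, 0.17, 0.121], [0.655, 0.172, 0.133], [0.66, 0.168, 0.131], [0.663, 0.169, 0.127], [0.664, 0.169, 0.134]]
```

Run:
```python
from circ import *
s,p,R=state();g=p-.015*R[:,2];yaw=np.arctan2(R[1,2],R[0,2])
rows([(g+[0,0,k],tool(yaw,np.radians(34.5+k*150))) for k in (.01,.02)],.1)
```

```text
t 26.35 tcp [ 0.5588 -0.0931  0.1772] F [-3.  -0.6  9.8] gap 0.266 grip 58.8 q [-0.29 -0.23  2.33  0.31  0.47 -2.05]
[-0.02, 0.0, -0.027, -0.0, -0.004, -0.0, 0.1]
[-0.04, 0.0, -0.055, -0.0, -0.0082, -0.0, 0.1]
```

{"method": "step_arm", "body": {
  "moves": [
    [-0.004,0,-0.006,0,-0.001,0,0.1],
    [-0.008,0,-0.011,0,-0.0017,0,0.1],
    [-0.012,0,-0.017,0,-0.0025,0,0.1],
    [-0.016,0,-0.022,0,-0.0033,0,0.1],
    [-0.02,0,-0.027,0,-0.004,0,0.1],
    [-0.024,0,-0.033,0,-0.005,0,0.1],
    [-0.028,0,-0.038,0,-0.0057,0,0.1],
    [-0.032,0,-0.044,0,-0.0065,0,0.1],
    [-0.036,0,-0.05,0,-0.0074,0,0.1],
    [-0.04,0,-0.055,0,-0.0082,0,0.1],
    [-0.04,0,-0.055,0,-0.0082,0,0.1]
  ]
}}

```text
clock: 27.45
tcp_pos: [0.5597, -0.0926, 0.1977]
orientation: [0.322, 0.024, 0.947, -0.007]
ft_force: [4.0, 1.6, 6.2]
finger_gap: 0.265
grip_force: 60.5
```

```bash
python3 chk.py
python3 - <<'E'
from circ import *
plan([]);s,p,R=state();g=p-.015*R[:,2];yaw=np.arctan2(R[1,2],R[0,2])
rows([(g+[0,0,k],tool(yaw,np.radians(37.5+k*150))) for k in (.01,.02)],.1)
E
```

```text
orange [ 0.5551 -0.0888  0.2288] z 0.227 0.23 26
orange [ 0.5539 -0.0834  0.1849] z 0.183 0.189 20
orange [ 0.5608 -0.0866  0.0847] z 0.066 0.099 166
yaw -0.048 tilt 37.5 g [ 0.5506 -0.0922  0.2095] phi 0.5865 r 0.171 Frad -5.0 Ftan(+y) -0.1
t 27.5 tcp [ 0.5597 -0.0926  0.1976] F [4.2 2.7 4.8] gap 0.268 grip 60.5 q [-0.3  -0.27  2.34  0.35  0.46 -2.09]
t 27.5 tcp [ 0.5597 -0.0926  0.1976] F [4.2 2.7 4.8] gap 0.268 grip 60.5 q [-0.3  -0.27  2.34  0.35  0.46 -2.09]
[-0.022, 0.0, -0.026, -0.0, -0.0041, -0.0003, 0.1]
[-0.043, 0.0, -0.053, -0.0, -0.0083, -0.0003, 0.1]
```

{"method": "step_arm", "body": {
  "moves": [
    [-0.005,0,-0.004,0,-0.001,0,0.1],
    [-0.01,0,-0.009,0,-0.0017,0,0.1],
    [-0.014,0,-0.014,0,-0.0025,0,0.1],
    [-0.019,0,-0.019,0,-0.0033,0,0.1],
    [-0.024,0,-0.024,0,-0.0041,0,0.1],
    [-0.028,0,-0.03,0,-0.005,0,0.1],
    [-0.032,0,-0.035,0,-0.0058,0,0.1],
    [-0.037,0,-0.04,0,-0.0066,0,0.1],
    [-0.041,0,-0.046,0,-0.0074,0,0.1],
    [-0.045,0,-0.051,0,-0.0083,0,0.1],
    [-0.045,0,-0.051,0,-0.0083,0,0.1]
  ]
}}

```text
clock: 28.6
tcp_pos: [0.5607, -0.0922, 0.2173]
orientation: [0.345, 0.023, 0.938, -0.007]
ft_force: [8.6, 4.6, 4.6]
finger_gap: 0.26
grip_force: 62.2
```

```bash
python3 chk.py
python3 - <<'E'
from circ import *
plan([]);s,p,R=state();g=p-.015*R[:,2];yaw=np.arctan2(R[1,2],R[0,2])
rows([(g+[0,0,k],tool(yaw,np.radians(40.5))) for k in (.003,.006)],.1)
E
```

```text
orange [ 0.5538 -0.088   0.2477] z 0.245 0.25 27
orange [ 0.5538 -0.0822  0.2038] z 0.199 0.207 19
orange [ 0.559  -0.0841  0.103 ] z 0.087 0.117 165
yaw -0.047 tilt 40.4 g [ 0.551  -0.0918  0.2287] phi 0.5863 r 0.1705 Frad -8.6 Ftan(+y) 0.3
t 28.65 tcp [ 0.5607 -0.0923  0.2172] F [7.  5.  4.3] gap 0.261 grip 62.2 q [-0.31 -0.32  2.36  0.4   0.44 -2.14]
t 28.65 tcp [ 0.5607 -0.0923  0.2172] F [7.  5.  4.3] gap 0.261 grip 62.2 q [-0.31 -0.32  2.36  0.4   0.44 -2.14]
[-0.007, 0.0, -0.008, -0.0, -0.0002, -0.0005, 0.1]
[-0.013, 0.0, -0.015, -0.0, -0.0002, -0.0005, 0.1]
```

{"method": "step_arm", "body": {
  "moves": [
    [-0.006,0,-0.001,0,0,0,0.1],
    [-0.01,0,-0.004,0,0,0,0.1],
    [-0.013,0,-0.007,0,0,0,0.1],
    [-0.016,0,-0.01,0,0,0,0.1],
    [-0.019,0,-0.012,0,0,0,0.1],
    [-0.019,0,-0.012,0,0,0,0.1],
    [-0.019,0,-0.012,0,0,0,0.1]
  ]
}}

```text
clock: 29.35
tcp_pos: [0.5607, -0.0923, 0.2202]
orientation: [0.342, 0.024, 0.939, -0.007]
ft_force: [6.5, 3.3, 3.9]
finger_gap: 0.262
grip_force: 62.0
```

```bash
python3 chk.py
python3 - <<'E'
from circ import *
plan([])
E
```

```text
orange [ 0.5544 -0.0877  0.2508] z 0.248 0.253 29
orange [ 0.5529 -0.0825  0.2068] z 0.205 0.21 20
orange [ 0.5567 -0.0805  0.1061] z 0.089 0.12 170
yaw -0.046 tilt 40.1 g [ 0.551  -0.0918  0.2316] phi 0.5864 r 0.1704 Frad -6.3 Ftan(+y) 0.0
t 29.4 tcp [ 0.5607 -0.0923  0.2202] F [5.2 3.5 3.6] gap 0.266 grip 62.0 q [-0.31 -0.32  2.35  0.39  0.46 -2.12]
```

{"method": "step_arm", "body": {
  "moves": [
    [-0.004,0,-0.004,0,0,0,0.1],
    [-0.007,0,-0.008,0,0,0,0.1],
    [-0.01,0,-0.011,0,0,0,0.1],
    [-0.012,0,-0.014,0,0,0,0.1],
    [-0.012,0,-0.014,0,0,0,0.1],
    [-0.012,0,-0.014,0,0,0,0.1]
  ]
}}

```text
clock: 30.0
tcp_pos: [0.5598, -0.0912, 0.2236]
orientation: [0.341, 0.024, 0.94, -0.006]
ft_force: [10.1, 7.0, -1.4]
finger_gap: 0.266
grip_force: 62.6
```

```bash
python3 chk.py
python3 - <<'E'
from circ import *
plan([])
E
```

```text
orange [ 0.5545 -0.087   0.2538] z 0.251 0.256 27
orange [ 0.5523 -0.081   0.2103] z 0.207 0.214 20
orange [ 0.5546 -0.0783  0.1093] z 0.092 0.125 168
yaw -0.042 tilt 39.8 g [ 0.5501 -0.0908  0.235 ] phi 0.5785 r 0.1706 Frad -11.8 Ftan(+y) 0.2
t 30.05 tcp [ 0.5597 -0.0912  0.2235] F [ 9.8  6.6 -1.2] gap 0.261 grip 62.5 q [-0.31 -0.32  2.34  0.38  0.47 -2.11]
```

{"method": "step_arm", "body": {
  "moves": [
    [0,0,0,0,0,0,0.3],
    [0,0,0,0,0,0,0.4],
    [0,0,0,0,0,0,0.6],
    [0,0,0,0,0,0,0.6],
    [0,0,-0.03,0,0,0,0.6],
    [0,0,-0.08,0,0,0,0.6],
    [0,0,-0.16,0,0,0,0.6],
    [0,0,-0.26,0,0,0,0.6],
    [0,0,-0.36,0,0,0,0.6],
    [0,0,-0.36,0,0,0,0.6]
  ]
}}

```text
clock: 31.05
tcp_pos: [0.491, -0.0899, 0.3131]
orientation: [0.345, 0.024, 0.938, -0.009]
ft_force: [0.9, 0.1, 0.6]
finger_gap: 0.596
grip_force: 0.0
```

```bash
python3 chk.py
python3 - <<'E'
from circ import *
plan([]);head([.55,-.091])
for n in("side","top"):
    p,d=cams.camera(n);X=cloud(n,d);hsv=cv2.cvtColor(p,cv2.COLOR_RGB2HSV)
    m=((cv2.inRange(hsv,(0,170,90),(6,255,255))|cv2.inRange(hsv,(174,170,90),(180,255,255)))>0)&(d>0)&(X[...,2]>.28)&(X[...,0]>.45)&(X[...,0]<.65)&(abs(X[...,1])<.15)
    P=X[m];print(n,m.sum());
    if m.any(): print(P.mean(0).round(4),P.min(0).round(4),P.max(0).round(4))
E
```

```text
orange [ 0.5514 -0.0857  0.2537] z 0.249 0.259 37
orange [ 0.5522 -0.0826  0.2098] z 0.208 0.214 19
orange [ 0.5553 -0.0788  0.1091] z 0.092 0.122 169
yaw -0.049 tilt 40.3 g [ 0.4813 -0.0893  0.3222] phi 0.409 r 0.2308 Frad -0.5 Ftan(+y) 0.3
t 31.1 tcp [ 0.4909 -0.0898  0.3108] F [ 0.3  0.5 -0.4] gap 0.6 grip 0.0 q [-0.38 -0.57  2.33  0.32  0.73 -2.06]
head 685 [ 0.55   -0.0927] r 0.1718 phi 0.5872
side 37
[ 0.513  -0.0244  0.3447] [ 0.4994 -0.0405  0.3377] [ 0.5215 -0.0149  0.3494]
top 73
[ 0.511  -0.0272  0.3454] [ 0.5002 -0.0407  0.3388] [ 0.523  -0.0153  0.3517]
```

Run:
```python
from circ import *
s,p,R=state();off=.015*R[:,2]
T=tool(-.049,np.radians(40))
o=.015*T[:,2]
rows([(np.array(t)-o,T) for t in ([.485,-.06,.375],[.485,-.024,.385],[.519,-.024,.385],[.519,-.024,.36],[.519,-.024,.318])],0)
```

```text
t 31.25 tcp [ 0.4903 -0.089   0.3061] F [ 0.1 -0.1 -0.5] gap 0.602 grip 0.0 q [-0.37 -0.57  2.34  0.32  0.73 -2.06]
[-0.13, 0.096, -0.191, 0.0004, -0.0004, -0.0004, 0]
[-0.146, 0.216, -0.22, 0.0004, -0.0004, -0.0004, 0]
[-0.233, 0.222, -0.147, 0.0004, -0.0004, -0.0004, 0]
[-0.18, 0.222, -0.083, 0.0004, -0.0004, -0.0004, 0]
[-0.09, 0.221, 0.024, 0.0004, -0.0004, -0.0004, 0]
```

{"method": "step_arm", "body": {
  "moves": [
    [-0.13,0.096,-0.191,0,0,0,0],
    [-0.13,0.096,-0.191,0,0,0,0],
    [-0.146,0.216,-0.22,0,0,0,0],
    [-0.146,0.216,-0.22,0,0,0,0],
    [-0.2,0.222,-0.175,0,0,0,0],
    [-0.233,0.222,-0.147,0,0,0,0],
    [-0.233,0.222,-0.147,0,0,0,0],
    [-0.233,0.222,-0.147,0,0,0,0],
    [-0.233,0.222,-0.147,0,0,0,0]
  ]
}}

```text
clock: 32.15
tcp_pos: [0.5187, -0.0244, 0.3849]
orientation: [0.34, 0.024, 0.94, -0.007]
ft_force: [-0.4, -0.0, -0.4]
finger_gap: -0.0
grip_force: 0.0
```

Run:
```python
from circ import *
s,p,R=state();o=.015*R[:,2]
rows([(np.array(t)-o,R) for t in ([.519,-.024,.365],[.519,-.024,.34],[.519,-.024,.318])],0)
q,d=cams.camera("side");L=(cloud("side",d)-p)@R;m=(d>0)&(abs(L[...,0])<.02)&(abs(L[...,1])<.02)&(L[...,2]>-.03)&(L[...,2]<.02);print(np.percentile(L[m],[1,99],axis=0).round(3))
```

```text
t 32.15 tcp [ 0.5187 -0.0244  0.3849] F [-0.4 -0.  -0.4] gap -0.0 grip 0.0 q [-0.13 -0.55  2.19  0.08  0.82 -1.68]
[0.042, 0.001, 0.052, 0.0, 0.0, 0.0, 0]
[0.095, 0.001, 0.116, 0.0, 0.0, 0.0, 0]
[0.142, 0.001, 0.172, 0.0, 0.0, 0.0, 0]
[[-0.011 -0.007 -0.03 ]
 [ 0.01   0.016 -0.001]]
```

Tips confirmed at the reported TCP. Push down steadily.

{"method": "step_arm", "body": {
  "moves": [
    [0.021,0,0.026,0,0,0,0],
    [0.042,0,0.052,0,0,0,0],
    [0.06,0,0.073,0,0,0,0],
    [0.078,0,0.095,0,0,0,0],
    [0.095,0,0.116,0,0,0,0],
    [0.107,0,0.13,0,0,0,0],
    [0.119,0,0.144,0,0,0,0],
    [0.13,0,0.158,0,0,0,0],
    [0.13,0,0.158,0,0,0,0]
  ]
}}

```text
clock: 33.1
tcp_pos: [0.5196, -0.0239, 0.324]
orientation: [0.341, 0.024, 0.94, -0.007]
ft_force: [0.4, -0.6, 0.8]
finger_gap: 0.001
grip_force: 0.2
```

```bash
cat > lev.py <<'E'
from circ import *
plan([])
for n in("side","top"):
    p,d=cams.camera(n);X=cloud(n,d);hsv=cv2.cvtColor(p,cv2.COLOR_RGB2HSV)
    m=((cv2.inRange(hsv,(0,170,90),(6,255,255))|cv2.inRange(hsv,(174,170,90),(180,255,255)))>0)&(d>0)&(X[...,2]>.27)&(X[...,0]>.45)&(X[...,0]<.65)&(abs(X[...,1])<.15)
    P=X[m];print(n,m.sum());
    if m.any(): print(P.mean(0).round(4),P.min(0).round(4),P.max(0).round(4))
head([.55,-.091])
E
python3 lev.py
```

```text
yaw -0.045 tilt 39.9 g [ 0.51   -0.0235  0.3355] phi 0.1409 r 0.1848 Frad -0.3 Ftan(+y) -0.6
t 33.1 tcp [ 0.5196 -0.0239  0.324 ] F [ 0.4 -0.6  0.8] gap 0.001 grip 0.2 q [-0.13 -0.53  2.28  0.08  0.7  -1.7 ]
side 34
[ 0.511  -0.0215  0.3146] [ 0.4987 -0.0314  0.3104] [ 0.5211 -0.0137  0.3187]
top 4
[ 0.5108 -0.0376  0.3193] [ 0.5094 -0.0388  0.3178] [ 0.5122 -0.0364  0.3204]
head 693 [ 0.5501 -0.0931] r 0.1719 phi 0.5895
```

{"method": "step_arm", "body": {
  "moves": [
    [0.005,0,0.005,0,0,0,0],
    [0.009,0,0.011,0,0,0,0],
    [0.014,0,0.017,0,0,0,0],
    [0.018,0,0.022,0,0,0,0],
    [0.018,0,0.022,0,0,0,0]
  ]
}}

```text
clock: 33.75
tcp_pos: [0.5206, -0.024, 0.3179]
orientation: [0.343, 0.024, 0.939, -0.007]
ft_force: [-1.5, -0.3, 5.7]
finger_gap: 0.001
grip_force: 2.4
```

```bash
python3 lev.py
```

```text
yaw -0.046 tilt 40.1 g [ 0.5109 -0.0235  0.3294] phi 0.1421 r 0.1839 Frad 1.5 Ftan(+y) -0.1
t 33.75 tcp [ 0.5206 -0.024   0.3179] F [-1.5 -0.3  5.7] gap 0.001 grip 2.4 q [-0.13 -0.53  2.29  0.09  0.68 -1.7 ]
side 33
[ 0.5115 -0.0221  0.3078] [ 0.4992 -0.0344  0.302 ] [ 0.5224 -0.0145  0.3134]
top 4
[ 0.5117 -0.0377  0.3137] [ 0.5106 -0.0389  0.311 ] [ 0.5127 -0.0365  0.3162]
head 683 [ 0.5495 -0.0922] r 0.1719 phi 0.5831
```

{"method": "step_arm", "body": {
  "moves": [
    [0.005,0,0.006,0,0,0,0],
    [0.009,0,0.011,0,0,0,0],
    [0.009,0,0.011,0,0,0,0],
    [0.009,0,0.011,0,0,0,0]
  ]
}}

```text
clock: 34.3
tcp_pos: [0.5215, -0.0244, 0.3169]
orientation: [0.345, 0.023, 0.938, -0.008]
ft_force: [-10.5, -1.5, 14.8]
finger_gap: 0.001
grip_force: 7.4
```

```bash
python3 lev.py
```

```text
yaw -0.047 tilt 40.3 g [ 0.5118 -0.0239  0.3284] phi 0.1448 r 0.1832 Frad 10.6 Ftan(+y) -0.0
t 34.3 tcp [ 0.5215 -0.0244  0.3169] F [-10.5  -1.5  14.8] gap 0.001 grip 7.4 q [-0.13 -0.53  2.3   0.09  0.67 -1.7 ]
side 27
[ 0.5109 -0.0224  0.3068] [ 0.5004 -0.0345  0.3028] [ 0.5232 -0.0167  0.3107]
top 6
[ 0.5099 -0.0387  0.3248] [ 0.5057 -0.0412  0.3142] [ 0.5126 -0.0359  0.3447]
head 687 [ 0.5497 -0.0925] r 0.1719 phi 0.5854
```

{"method": "step_arm", "body": {
  "moves": [
    [-0.01,0,-0.013,0,0,0,0],
    [-0.04,0,-0.05,0,0,0,0],
    [-0.08,0,-0.1,0,0,0,0],
    [-0.12,0,-0.15,0,0,0,0],
    [-0.12,0,-0.3,0,0,0,0],
    [-0.12,0.1,-0.4,0,0,0,0],
    [-0.12,0.1,-0.4,0,0,0,0],
    [-0.12,0.1,-0.4,0,0,0,0],
    [-0.12,0.1,-0.4,0,0,0,0],
    [-0.12,0.1,-0.4,0,0,0,0],
    [-0.12,0.1,-0.4,0,0,0,0],
    [-0.12,0.1,-0.4,0,0,0,0],
    [-0.12,0.1,-0.4,0,0,0,0],
    [-0.12,0.1,-0.4,0,0,0,0],
    [-0.12,0.1,-0.4,0,0,0,0],
    [-0.12,0.1,-0.4,0,0,0,0]
  ]
}}

```text
clock: 36.05
tcp_pos: [0.472, 0.0082, 0.4274]
orientation: [0.341, 0.024, 0.94, -0.007]
ft_force: [0.4, 0.1, -0.1]
finger_gap: 0.0
grip_force: 0.0
```

```bash
python3 lev.py; python3 chk.py
python3 - <<'E'
from circ import *
# bystanders: change in the top view away from arm and stand
a=np.load("top0.npz");q,e=cams.camera("top")
A,B=cloud("top",a["d"]),cloud("top",e)
m=(np.abs(a["p"].astype(int)-q).sum(2)>90)&(A[...,2]<.06)&(A[...,2]>-.02)&(B[...,2]<.06)&(A[...,0]>.3)
n,l,st,ce=cv2.connectedComponentsWithStats(m.astype(np.uint8),connectivity=8)
print([(st[k].tolist(),A[l==k].mean(0).round(2).tolist()) for k in range(1,n) if st[k,4]>6])
E
```

```text
yaw -0.045 tilt 39.9 g [0.4624 0.0086 0.4389] phi -0.0265 r 0.2307 Frad -0.4 Ftan(+y) 0.1
t 36.05 tcp [0.472  0.0082 0.4274] F [ 0.4  0.1 -0.1] gap 0.0 grip 0.0 q [-0.03 -0.66  2.17 -0.01  0.94 -1.54]
side 61
[ 0.5117 -0.0259  0.3103] [ 0.4993 -0.0394  0.3021] [ 0.5235 -0.0143  0.3164]
top 64
[ 0.512  -0.0281  0.3108] [ 0.5022 -0.0413  0.3033] [ 0.5226 -0.0176  0.3184]
head 687 [ 0.5497 -0.0925] r 0.1719 phi 0.5856
orange [ 0.5523 -0.0848  0.2541] z 0.251 0.256 36
orange [ 0.551  -0.0828  0.2097] z 0.207 0.213 22
orange [ 0.5552 -0.0785  0.109 ] z 0.091 0.122 170
[([284, 230, 8, 5, 8], [0.5, 0.08, -0.0]), ([332, 237, 7, 6, 7], [0.48, -0.06, 0.0])]
```

{"method": "step_arm", "body": {
  "moves": [
    [0,0,0,0,0,0,0],
    [0,0,0,0,0,0,0],
    [0,0,0,0,0,0,0],
    [0,0,0,0,0,0,0],
    [0,0,0,0,0,0,0],
    [0,0,0,0,0,0,0],
    [0,0,0,0,0,0,0],
    [0,0,0,0,0,0,0],
    [0,0,0,0,0,0,0],
    [0,0,0,0,0,0,0],
    [0,0,0,0,0,0,0],
    [0,0,0,0,0,0,0],
    [0,0,0,0,0,0,0],
    [0,0,0,0,0,0,0],
    [0,0,0,0,0,0,0],
    [0,0,0,0,0,0,0],
    [0,0,0,0,0,0,0],
    [0,0,0,0,0,0,0],
    [0,0,0,0,0,0,0],
    [0,0,0,0,0,0,0]
  ]
}}

```text
clock: 38.3
tcp_pos: [0.472, 0.0082, 0.4273]
orientation: [0.341, 0.024, 0.94, -0.007]
ft_force: [0.2, -0.4, -0.5]
finger_gap: -0.005
grip_force: 0.0
```

```bash
for i in 1 2 3; do python3 chk.py | tail -1; done; python3 -c "
from workcell import ctrl
print(ctrl.finish_job())"
```

```text
orange [ 0.5551 -0.0784  0.1091] z 0.09 0.122 169
orange [ 0.5552 -0.0784  0.1091] z 0.092 0.122 170
orange [ 0.5551 -0.0785  0.109 ] z 0.091 0.122 168
the job is handed in; nothing more can be done
None
```

The job is handed in at about 38 s: the sander hangs still on the home hook with its foot about 58 mm up, the lock lever is fully down, and nothing else on the bench shows as moved; on the way the grip slid off the handle twice, with up to about 45 N of fingertip push on it, and each time I eased the hook back home under control and regrasped.

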